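Take the old batteries out of the desk's backup unit

TASK

The old battery cartridges in the round backup unit have to go: give the unit's bayonet cover a quarter turn counter-clockwise to unlock it, lift it off and stand it upright on the rubber mat; then pull out every cartridge that is in there and put them all in the grey tray, which stays on the desk. When the unit is empty, put the cover back on and turn it clockwise to its stop so that it is locked again, and leave the other things on the desk where they are.

Things in the scene. Friction and masses are not known exactly. Their poses are not given: they have to be found in the camera images.
- hub: Fixed round backup-battery unit on the desk. Origin: centre of its underside, z up. Grey flange, 184 mm diameter, 15 mm thick; on it a collar, 130 mm diameter, up to z 45 mm, round four upward sockets at x -20/+20, y -26/+26 mm, 30 mm deep (some may be empty). Two tabs overhang from the collar at +x and -x, 40 degrees to either side, undersides at z 31 mm, with open gaps between them.
- hub_deck (a point): Middle of the unit's deck between the sockets, 45 mm above the desk, axes as the unit's. In each socket a sprung ball snaps into a groove near the cartridge's foot: a straight upward pull of roughly 6 to 12 N over the first 10 mm frees it, and after 30 mm it is clear of the socket.
- hub_locked (a point): Single dark line on the flange at the unit's +x (another at -x), 87 mm from its axis: the cover's lugs and bar handle point here when it is locked. Turning clockwise seen from above, a stop rib ends the turn about 4 degrees past it.
- hub_open (a point): Double dark line on the flange, 88 degrees counter-clockwise of the locked line seen from above (another pair opposite). Counter-clockwise a stop ends the turn at about 95 degrees. The cover lifts off or goes on only with its lugs 65 to 92 degrees counter-clockwise of the locked line (82 is best; half a turn round works too), its axis within about 2 mm of the unit's.
- cover: Loose white bayonet cover, 0.3 kg: an upside-down cup, 162 mm diameter, 100 mm high, with a bar handle on top. Origin: centre of its lower rim, z up. Two lugs inside the rim at its +x and -x. It starts locked: rim on the flange (15 mm up), its x along the unit's x. It turns easily. It must be lifted 95 mm to clear cartridges in the unit, 35 mm to clear the empty unit.
- cover_bar (a point): Middle of the top of the cover's straight bar handle, 134 mm above the cover's rim. The bar is 92 mm long (cover's x), 18 mm wide (y), and stands 34 mm above the flat top.
- tray: Loose open grey plastic tray, 230 mm (its x) by 140 mm (its y), 34 mm high, walls and floor 4 mm, 0.5 kg. Origin: centre of its underside, z up.
- mat: Fixed black rubber mat lying flat on the desk, 200 x 200 x 3 mm. Origin: centre of its underside. It lies to the left or right of the unit, the tray on the other side.
- cartridge_1: White block-shaped battery cartridge with a black foot, 30 mm (x) by 22 mm (y) by 82 mm high, 90 g. Origin: centre of its foot, z up. At the start it stands, unless absent (three or four are there), in the unit's socket at x -20, y -26 mm, foot 15 mm above the desk, 52 mm of it above the deck. Gaps to neighbours: 30 mm along y, 10 mm along x: grip it across y, near the top.
- cartridge_2: White block-shaped battery cartridge with a black foot, 30 mm (x) by 22 mm (y) by 82 mm high, 90 g. Origin: centre of its foot, z up. At the start it stands, unless absent (three or four are there), in the unit's socket at x -20, y +26 mm, foot 15 mm above the desk, 52 mm of it above the deck. Gaps to neighbours: 30 mm along y, 10 mm along x: grip it across y, near the top.
- cartridge_3: White block-shaped battery cartridge with a black foot, 30 mm (x) by 22 mm (y) by 82 mm high, 90 g. Origin: centre of its foot, z up. At the start it stands, unless absent (three or four are there), in the unit's socket at x +20, y -26 mm, foot 15 mm above the desk, 52 mm of it above the deck. Gaps to neighbours: 30 mm along y, 10 mm along x: grip it across y, near the top.
- cartridge_4: White block-shaped battery cartridge with a black foot, 30 mm (x) by 22 mm (y) by 82 mm high, 90 g. Origin: centre of its foot, z up. At the start it stands, unless absent (three or four are there), in the unit's socket at x +20, y +26 mm, foot 15 mm above the desk, 52 mm of it above the deck. Gaps to neighbours: 30 mm along y, 10 mm along x: grip it across y, near the top.
- stapler: Desk stapler, 127 x 36 x 40 mm; a bystander to be left where it is. Origin: centre of its underside.
- sticky_notes: Pad of sticky notes, 78 x 78 x 23 mm; a bystander to be left where it is. Origin: centre of its underside.
- calculator: Desk calculator, 140 x 102 x 26 mm; a bystander to be left where it is. Origin: centre of its underside.
- label_roll_2: Upright roll of white labels, 62 mm diameter, 40 mm high; a bystander to be left where it is. Origin: centre of its underside.
- jar_1: Specimen jar with a red lid, 61 mm diameter, 72 mm high; a bystander to be left where it is. Origin: centre of its underside.
- jar_2: Specimen jar with a blue lid, 61 mm diameter, 72 mm high; a bystander to be left where it is. Origin: centre of its underside.

How it is judged:
By the outcome, as a careful person would: the job done as asked, in the order asked, and still so for the second after the job is handed in, with the robot touching nothing.
Of cartridge_1, cartridge_2, cartridge_3, cartridge_4 only 3 to 4 are there at a start; the rules pass over those that are not, and their reading is None.
At some moment in a run one of tray, cover may be knocked a few centimetres aside while the robot is not near it.
Once in a run the grip may slacken for a moment while it holds something.
It also fails if it takes over 208 s, if anything falls off the work surface, if the arm or the gripper's body presses on something with over 40 N, if the wrist force passes 120 N, or if a joint passes its speed limit or range.

ROBOT

A 6-joint arm with a two-finger parallel gripper is mounted at the origin on a cart in front of the work surface, level with it; the furniture and walls round the work are solid. World frame = base frame: x ahead of the robot, y to its left, z up, the work surface at z = 0. Lengths are in mm, angles in rad, forces in N, time in s.
With the tool pointing down it reaches from about 275 to 750 mm from the base axis. Payload 10.2 kg.
Tool frame: the origin (TCP) lies midway between the tips of the shut fingers; the grasp point (between the pads) lies 19 mm behind it (ctrl.grip_depth is the distance from the TCP to the grasp point, in mm); y points along the fingers, x is the direction in which the jaws open and shut, and the axes are right-handed (so a half turn about y gives the same grasp; the last joint's range is limited). The gripper opens to 85 mm and grips with 20 to 120 N. Pads are 22 mm wide; open, the fingers measure 114 mm over their backs; the gripper's body (76 mm by 85 mm) begins 54 mm behind the grasp point. The pads swing forward as they close: fully open they stand 13 mm farther back than shut.
Start: joints at [0.995, 0.313, 1.498, -0, 1.331, -0.223], TCP at [181.414, 492.666, 231.294] pointing down, gripper open.
Joint ranges: [-2.94, 2.94], [-0.97, 2.17], [0.19, 2.56], [-1.23, 4.37], [0.02, 3.11], [-2.88, 2.88]. Speed limits (rad/s): [2.39, 2.39, 3.01, 3.14, 3.14, 3.14].

INTERFACE

Orientations are given as a unit quaternion [w, x, y, z].
In Python, from rig import ctrl gives the robot as it stands. The module is installed in compiled form; this text tells all that it offers.
- The arm moves only by the tool drive_tool, never from a script. Its arguments are lists of equal length, an entry for each row: "gripper": the closure, from 0 (fully open) to 1 (shut); "offset": the shift along the tool's x, y, z in m, a list of three; "turn": the turn about the tool's y in degrees. In form: {"gripper": [gripper, ...], "offset": [[tx, ty, tz], ...], "turn": [turn, ...]}. A call has 1 to 20 rows; each row shifts and turns the commanded pose from where the row before left it, along the tool's axes as they then stand; what a row does not reach is not made up. A row lasts 1/12 s, in which the tool goes at most 41.7 mm and 7.16 degrees, less where a joint would pass 70% of its speed; a pose out of reach is approached as far as the arm can. A call is refused whole if a number of a shift passes 0.0417 or a number of a turn 7.16, either way. A call with a gripper value outside its range is refused whole. The fingers move at their own pace and stop on an object; "force" is the grip in N (left out, the last holds). Time passes only in rows, so rows that do not move let the fingers close. It gives the time, the measured TCP pose, the force and the opening at its end, in the units of the state.
- ctrl.sense(): the state, without advancing time (a new reading comes with each control period).
- ctrl.capture(name): name is "side" or "top" or "wrist"; returns (picture, depth): 480x640x3 uint8, red, green, blue; 480x640 float32, mm along the optical axis (not along the pixel's ray), 0 where there is no reading.
- ctrl.camera_params(name): a dict with "fovy" (degrees; the focal length in pixels is half the picture's height over the tangent of half this angle, whatever the lens; pixels are square), "cx", "cy" (the principal point, pixels), "view" (4x4, takes a point from world to camera coordinates); the wrist camera has in their place "tool_from_camera" (4x4, takes a point from camera to tool coordinates, whose origin is the TCP and whose axes are the tool frame's). Camera axes: x right, y down, z forward; pixel columns grow to the right and rows downward; lengths in mm; the calibration is good to about 2 mm. A picture is of the moment at which its call begins: read the wrist's pose just before it. camera_params takes no time and is no camera call.
- ctrl.finish_job(): hands the job in, once; it reports no verdict.
Trained networks look in the newest picture that a camera, given by its name, has taken for a name from the list of things; names that differ only in an ending like _2 or _b are one class to them, and where a whole thing is asked for, a point or a joint stands for the part that bears it (a point fixed in the world has none). Each returns a list of dicts, best first, with "score" (0 to 1); they miss things now and then, are a little off and sometimes report something else, mostly with a low value. They report only what shows in the picture. A call takes as long as a camera call.
- ctrl.boxes_of(camera, query): "centre" ([x, y, z] in mm, in the coordinates of the camera as it stood for that picture, good to about 4 mm: the middle of the surface that is visible of it).
- ctrl.regions_of(camera, query): "mask" (480x640 bool, what is visible of it).
- ctrl.pinpoint(camera, query): "centre" ([x, y, z] in mm, in the coordinates of the camera as it stood for that picture, good to about 4 mm: a listed point, or the origin of a listed thing).
The state is a dict: "time_s": time; "joints": joint angles; "dq": joint speeds; "tau": joint torques, N m; "eef_pos": TCP position; "ee_rot": TCP orientation; "force": force on the tool from outside, world axes, zero at the start; "wrist_torque": the same for the moment, N m; "grip_width": opening from 0.0 (shut) to 1.0 (fully open).
Only numpy, scipy, OpenCV 4.12 (cv2) and the standard library are available. Lean on these libraries where they do the work, as an engineer would, in place of code of your own. Each camera call takes 0.05 s, during which the arm holds its last target.

## Working session

There is one attempt and no reset: what is moved stays moved. The work goes in short steps, Python scripts to look and compute and a tool call to move; the robot and the scene stay as the last step left them, time stands still between calls to the robot, and variables do not carry over. Pictures are saved under pics/ and viewed, and the job is handed in when it is done.

Besides the shell and the picture viewer there is one more tool, called after "Call:" by a JSON object that holds its "name" and its "arguments", one argument or row to a line. drive_tool: Moves the arm, as the interface text tells. Its arguments: {"type":"object","properties":{"gripper":{"type":"array","items":{"type":"number"}},"offset":{"type":"array","items":{"type":"array","items":{"type":"number"}}},"turn":{"type":"array","items":{"type":"number"}},"force":{"type":"number"}},"required":["gripper","offset","turn"]}

```bash
mkdir -p pics
cat > h.py <<'E'
import numpy as np, cv2
from rig import ctrl
from scipy.spatial.transform import Rotation as R
def toolT():
    s=ctrl.sense(); T=np.eye(4); q=s['ee_rot']; T[:3,:3]=R.from_quat([q[1],q[2],q[3],q[0]]).as_matrix(); T[:3,3]=s['eef_pos']; return T
def cap(n,f=None):
    T=toolT(); p=ctrl.camera_params(n); im,d=ctrl.capture(n)
    W=T@np.array(p['tool_from_camera']) if n=='wrist' else np.linalg.inv(np.array(p['view']))
    if f: cv2.imwrite('pics/'+f+'.png',im[:,:,::-1])
    fl=240/np.tan(np.radians(p['fovy'])/2)
    return im,d,W,(fl,p['cx'],p['cy'])
def world(W,c): return (W@np.r_[c,1])[:3]
def cloud(d,W,K):
    v,u=np.mgrid[:480,:640]; P=np.stack([(u-K[1])/K[0]*d,(v-K[2])/K[0]*d,d,np.ones_like(d)],-1)
    return (P@W.T)[...,:3]
def px(W,K,p):
    c=np.linalg.inv(W)@np.r_[p,1]; return c[:2]/c[2]*K[0]+np.array(K[1:])
E
python3 - <<'E'
from h import *
np.set_printoptions(precision=1,suppress=True)
print(ctrl.sense())
print(toolT())
for n in ['top','side','wrist']:
    im,d,W,K=cap(n,n+'0'); print(n,W[:3,3],W[:3,2],K)
    if n=='wrist': continue
    for q in ['hub','hub_deck','hub_locked','hub_open','cover','cover_bar','tray','mat']:
        for r in ctrl.pinpoint(n,q)[:3]: print(n,q,round(r['score'],2),world(W,r['centre']))
print(ctrl.sense()['time_s'])
E
```

```text
{'time_s': 0.0, 'joints': array([ 1. ,  0.3,  1.5,  0. ,  1.3, -0.2]), 'dq': array([ 0., -0.,  0., -0.,  0.,  0.]), 'tau': array([ -0. , -41.2, -26. ,  -0. ,   0. ,   0. ]), 'eef_pos': array([181.3, 492.4, 230.7]), 'ee_rot': array([-0.6,  0.6,  0.4, -0.4]), 'force': array([-0.1,  0.6,  0.2]), 'wrist_torque': array([ 0., -0., -0.]), 'grip_width': 1.0010283356567946}
[[  0.3  -0.   -0.9 181.3]
 [  0.9  -0.    0.3 492.4]
 [ -0.   -1.    0.  230.7]
 [  0.    0.    0.    1. ]]
top [ 313.2  -11.3 1234.8] [ 0.2 -0.  -1. ] (np.float64(433.82879033324184), 314.2349997890372, 238.58542092735186)
top hub_open 0.94 [610.8  67.6  13.9]
top cover 0.8 [579.9 -16.   13.7]
top cover_bar 0.56 [581.4 -13.7 152.3]
top tray 0.63 [ 507.9 -276.1    0.4]
top mat 0.6 [501.  289.9   0.8]
side [ 616.3 1291.1  659.8] [-0.1 -0.9 -0.4] (np.float64(485.07948537924796), 320.8161776338512, 238.10922506426908)
side hub 0.95 [586.9 -18.7   1.7]
side hub_deck 0.62 [687.1 431.9   0.1]
side hub_locked 0.93 [669.5 -39.9  14.2]
side hub_open 0.48 [397.8  60.4   2.8]
side cover 0.97 [586.6 -16.3  18.6]
side cover_bar 0.69 [586.7 -18.3 147.6]
side cover_bar 0.27 [697.2 157.9   5.2]
side tray 0.98 [ 509.7 -275.9    3.1]
side mat 0.69 [505.6 283.9  -0.6]
wrist [114.8 515.7 374.5] [ 0.3 -0.1 -1. ] (np.float64(370.8346788439097), 321.79532198860784, 239.376769381711)
0.95
```

View images.

View pics/top0.png

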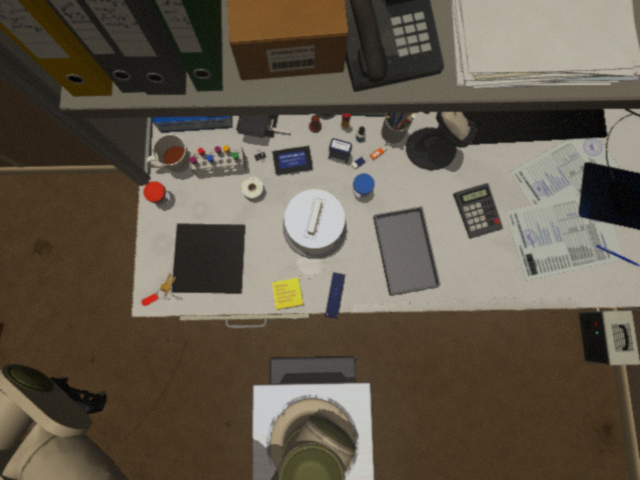

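View pics/side0.png

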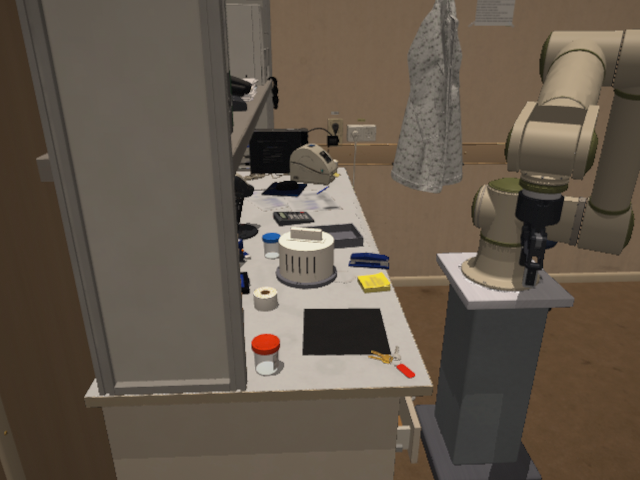

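View pics/wrist0.png

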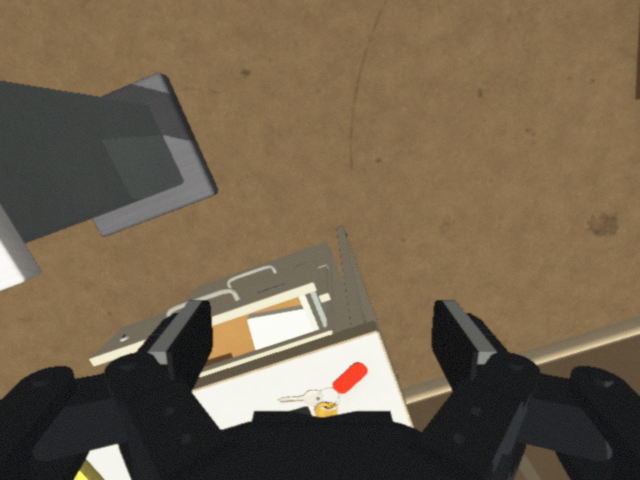

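Run:
```python
from h import *
np.set_printoptions(precision=1,suppress=True)
print(ctrl.sense()['joints'], toolT())
for n in ['top','side']:
    im,d,W,K=cap(n); C=cloud(d,W,K)
    x,y,z=C[...,0],C[...,1],C[...,2]; ok=d>0
    m=ok&(np.hypot(x-583,y+17)<70)&(z>138)&(z<165)
    P=C[m]; c=P.mean(0); w,v=np.linalg.eigh(np.cov(P[:,:2].T)); a=v[:,1]; t=(P[:,:2]-c[:2])@a
    print(n,'bar',m.sum(),c,np.percentile(P[:,2],[5,50,95]),np.degrees(np.arctan2(a[1],a[0])),w,t.min(),t.max())
    m=ok&(np.hypot(x-583,y+17)<95)&(z>105)&(z<122); P=C[m]
    if m.sum()>10:
        (cx,cy),r=cv2.minEnclosingCircle(P[:,:2].astype(np.float32)); print('top disc',cx,cy,r,np.median(P[:,2]))
    if n=='top':
        s=ok&(z>150)&(x>500); P=C[s]
        print('shelf', P[:,0].min(), np.percentile(P[:,2],[1,50,99]))
        for xx in range(600,1000,25):
            q=ok&(abs(x-xx)<12)&(abs(y)<300); 
            if q.any(): print(xx, np.percentile(z[q],[2,50,98]))
    for q in ['mat','tray','hub','cover','stapler','jar_1','jar_2','label_roll_2','sticky_notes','calculator']:
        for r in ctrl.regions_of(n,q)[:2]:
            P=C[r['mask']&ok]
            if len(P)<10: continue
            rc=cv2.minAreaRect(P[:,:2].astype(np.float32)); print(n,q,round(r['score'],2),'cen',np.array(rc[0]),np.array(rc[1]),round(rc[2],1),'z',np.percentile(P[:,2],[5,95]))
print(ctrl.sense()['time_s'])
```

```text
[ 1.   0.3  1.5  0.   1.3 -0.2] [[  0.3  -0.   -0.9 181.4]
 [  0.9   0.    0.3 492.7]
 [  0.   -1.    0.  231.3]
 [  0.    0.    0.    1. ]]
top bar 244 [583.7 -15.7 148.7] [144.7 148.7 152.2] 165.34562420037258 [ 27.1 712. ] -46.58742326615519 44.82119299285992
top disc 585.3062744140625 -15.231992721557617 81.41009521484375 115.54047292614655
shelf 542.0918705130226 [177.  516.5 709.5]
600 [ -3.6   3.8 148.6]
625 [ -4.2   2.5 147.2]
650 [ -4.7   0.9 118.3]
675 [-4.6  1.5 74.3]
700 [-4.4  1.2 73.9]
725 [ -2.9 461.2 474.2]
750 [ -2.2 536.6 711.9]
775 [ -1.7 502.  652.6]
800 [ -2.3 504.4 626.5]
825 [ -2.7 515.4 591.8]
850 [ -3.6 502.4 590.8]
875 [ -3.8  62.1 539.6]
900 [ -3.3  56.2 529.7]
925 [ -4.4   3.5 495.1]
950 [ -3.6 470.6 475.3]
top mat 0.91 cen [500.4 290.1] [202.6 200.1] 88.6 z [-0.5  7.5]
top mat 0.34 cen [ 625.9 -491.3] [145.8 105.6] 16.0 z [ 9.9 27.7]
top tray 0.89 cen [ 514.9 -277.5] [237.6 154.5] 8.4 z [ 0.5 33.2]
top tray 0.3 cen [693.6 445.3] [97.4 59. ] 50.3 z [10.3 74.6]
top cover 0.79 cen [601.8 -17.1] [195.4 165.3] 1.7 z [ 66.7 147.9]
top stapler 0.56 cen [387.4 -6
[... 974 characters left out ...]
1]
side cover 0.6 cen [ 589.7 -178. ] [175.8 497.1] 0.4 z [ 22.9 141.1]
side stapler 0.69 cen [392.3 -64.1] [ 36.6 123.5] 76.4 z [ 2.6 38.9]
side jar_1 0.75 cen [689.6 375.5] [ 58.9 173.4] 5.0 z [ 4.9 73.4]
side jar_1 0.6 cen [ 705.3 -242.4] [ 55.3 238.7] 5.2 z [11.  72.5]
side jar_2 0.75 cen [689.6 375.5] [ 58.9 173.4] 5.0 z [ 4.9 73.4]
side jar_2 0.6 cen [ 705.3 -242.4] [ 55.3 238.7] 5.2 z [11.  72.5]
side label_roll_2 0.64 cen [702.1 162.9] [58.9 64.1] 15.3 z [ 5.3 42.1]
side sticky_notes 0.57 cen [398.1  64.7] [77.6 83.5] 8.8 z [ 4.7 21.4]
side calculator 0.96 cen [ 626.5 -487.7] [140.8 112.4] 14.0 z [ 2.8 25.9]
side calculator 0.69 cen [574.9  19.6] [193.5 114.3] 13.2 z [ 0.2 18.2]
2.05
```

```bash
cat >> h.py <<'E'
def yawx():
    T=toolT(); return np.degrees(np.arctan2(T[1,0],T[0,0]))
def plan(tgt,n=None,yaw=None,step=40):
    T=toolT(); d=np.array(tgt,float)-T[:3,3]; y0=yawx()
    if n is None: n=int(np.ceil(np.linalg.norm(d)/step))
    o=T[:3,:3].T@d/1000/n
    print('pos',T[:3,3].round(1),'yaw',round(y0,1),'rows',n,'offset',o.round(5))
    if yaw is not None:
        t=y0-yaw; print('turn total (tool y) short',(t+180)%360-180)
E
python3 -c "
from h import *
plan([584,-15,235]);"
```

```text
pos [181.4 492.7 231.3] yaw 69.8 rows 17 offset [-0.01984 -0.00022 -0.03254]
```

Call:
{"name": "drive_tool", "arguments": {
  "gripper": [0,0,0,0,0,0,0,0,0,0,0,0,0,0,0,0,0],
  "offset": [
    [-0.0198,0,-0.0325],
    [-0.0198,0,-0.0325],
    [-0.0198,0,-0.0325],
    [-0.0198,0,-0.0325],
    [-0.0198,0,-0.0325],
    [-0.0198,0,-0.0325],
    [-0.0198,0,-0.0325],
    [-0.0198,0,-0.0325],
    [-0.0198,0,-0.0325],
    [-0.0198,0,-0.0325],
    [-0.0198,0,-0.0325],
    [-0.0198,0,-0.0325],
    [-0.0198,0,-0.0325],
    [-0.0198,0,-0.0325],
    [-0.0198,0,-0.0325],
    [-0.0198,0,-0.0325],
    [-0.0198,0,-0.0325]
  ],
  "turn": [0,0,0,0,0,0,0,0,0,0,0,0,0,0,0,0,0]
}}

```text
time_s: 3.47
eef_pos: [584.5, -15.9, 231.3]
ee_rot: [-0.58, 0.58, 0.404, -0.404]
force: [-0.5, 0.2, 0.5]
grip_width: 1.001
```

Call:
{"name": "drive_tool", "arguments": {
  "gripper": [0,0,0,0,0,0,0,0,0,0,0,0,0,0,0,0,0,0,0,0],
  "offset": [
    [0,0,0],
    [0,0,0],
    [0,0,0],
    [0,0,0],
    [0,0,0],
    [0,0,0],
    [0,0,0],
    [0,0,0],
    [0,0,0],
    [0,0,0],
    [0,0,0],
    [0,0,0],
    [0,0,0],
    [0,0,0],
    [0,0,0],
    [0,0,0],
    [0,0,0],
    [0,0,0],
    [0,0,0],
    [0,0,0]
  ],
  "turn": [7,7,7,7,7,7,7,7,7,7,7,7,7,7,7,7,7,7,7,7]
}}

```text
time_s: 5.13
eef_pos: [583.6, -14.1, 231.2]
ee_rot: [-0.577, 0.577, -0.408, 0.408]
force: [0.0, 0.8, -1.0]
grip_width: 0.998
```

Call:
{"name": "drive_tool", "arguments": {
  "gripper": [0,0,0,0,0,0],
  "offset": [
    [0,0,0],
    [0,0,0],
    [0,0,0],
    [0,0,0],
    [0,0,0],
    [0,0,0]
  ],
  "turn": [7,7,7,7,6.3,0]
}}

```text
time_s: 5.63
eef_pos: [583.6, -14.1, 231.3]
ee_rot: [0.432, -0.432, 0.56, -0.56]
force: [0.5, 0.2, -0.2]
grip_width: 1.0
```

Run:
```python
from h import *
np.set_printoptions(precision=2,suppress=True)
print(ctrl.sense())
im,d,W,K=cap('wrist','w1'); C=cloud(d,W,K); x,y,z=C[...,0],C[...,1],C[...,2]
m=(d>0)&(np.hypot(x-584,y+15)<70)&(z>140)&(z<165)
P=C[m]; print(m.sum())
rc=cv2.minAreaRect(P[:,:2].astype(np.float32)); print(rc, np.percentile(P[:,2],[5,50,95]))
for q in ['cover_bar','hub_open','hub_locked','cover']:
    for r in ctrl.pinpoint('wrist',q)[:3]: print(q,round(r['score'],2),world(W,r['centre']))
```

```text
{'time_s': 5.6333, 'joints': array([-0.22,  0.44,  1.31,  0.  ,  1.39,  1.6 ]), 'dq': array([-0.  ,  0.  ,  0.  , -0.  ,  0.  , -0.19]), 'tau': array([  0.  , -47.7 , -26.46,   0.  ,   0.  ,   1.58]), 'eef_pos': array([583.59, -14.08, 231.25]), 'ee_rot': array([ 0.43, -0.43,  0.56, -0.56]), 'force': array([ 0.53,  0.2 , -0.24]), 'wrist_torque': array([-0.  , -0.02, -0.  ]), 'grip_width': 0.9997410521309821}
3866
((585.6619873046875, -18.121807098388672), (17.978010177612305, 91.16676330566406), 74.77725219726562) [146.32 149.24 150.49]
cover_bar 0.66 [580.96 -19.89 148.05]
hub_open 0.4 [668.81 -37.45  13.33]
hub_locked 0.6 [667.29 -36.53  17.16]
cover 0.95 [584.23 -19.26  16.13]
```

View pics/w1.png

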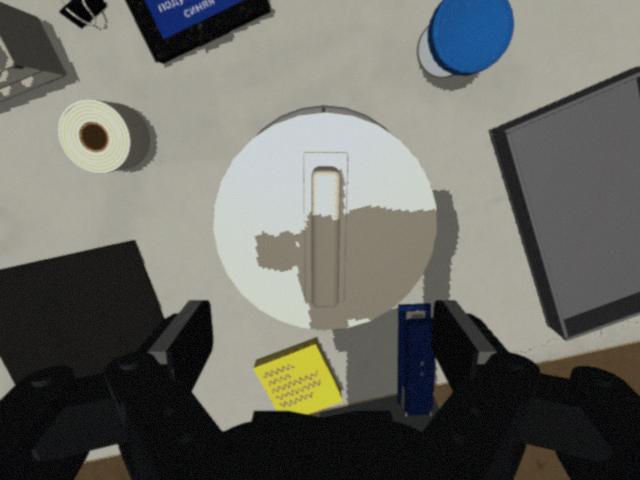

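```bash
python3 -c "
from h import *
plan([585,-16.8,122],n=6,yaw=-105);"
```

```text
pos [583.6 -14.1 231.3] yaw -104.4 rows 6 offset [0.00038 0.01821 0.00034]
turn total (tool y) short 0.6143695907414894
```

Call:
{"name": "drive_tool", "arguments": {
  "gripper": [0,0,0,0,0,0,0,0.7,0.8,0.9,1,1,1,1,1],
  "offset": [
    [0.0004,0.0182,0.0003],
    [0.0004,0.0182,0.0003],
    [0.0004,0.0182,0.0003],
    [0.0004,0.0182,0.0003],
    [0.0004,0.0182,0.0003],
    [0.0004,0.0182,0.0003],
    [0,0,0],
    [0,0,0],
    [0,0,0],
    [0,0,0],
    [0,0,0],
    [0,0,0],
    [0,0,0],
    [0,0,0],
    [0,0,0]
  ],
  "turn": [0.6,0,0,0,0,0,0,0,0,0,0,0,0,0,0],
  "force": 40
}}

```text
time_s: 7.13
eef_pos: [585.0, -16.8, 122.8]
ee_rot: [-0.43, 0.43, -0.561, 0.562]
force: [-0.9, 1.3, 4.8]
grip_width: 0.204
```

Call:
{"name": "drive_tool", "arguments": {
  "gripper": [1,1,1,1,1,1,1,1,1,1,1,1,1,1,1,1,1,1,1],
  "offset": [
    [0,0,0],
    [0,0,0],
    [0,0,0],
    [0,0,0],
    [0,0,0],
    [0,0,0],
    [0,0,0],
    [0,0,0],
    [0,0,0],
    [0,0,0],
    [0,0,0],
    [0,0,0],
    [0,0,0],
    [0,0,0],
    [0,0,0],
    [0,0,0],
    [0,0,0],
    [0,0,0],
    [0,0,0]
  ],
  "turn": [-2,-4,-5,-5,-5,-5,-5,-5,-5,-5,-5,-5,-5,-5,-5,-5,-4,-2,0],
  "force": 70
}}

```text
time_s: 8.72
eef_pos: [585.2, -17.1, 122.9]
ee_rot: [0.693, -0.693, 0.141, -0.142]
force: [-0.1, -0.1, 6.1]
grip_width: 0.199
```

Run:
```python
from h import *
print(ctrl.sense()); print(yawx())
im,d,W,K=cap('wrist','w2')
```

```text
{'time_s': 8.7167, 'joints': array([-2.29169085e-01,  5.43378394e-01,  1.45067092e+00,  6.49410368e-05,
        1.14576910e+00,  1.72737863e-01]), 'dq': array([ 0.00079992,  0.00027827,  0.00118349, -0.00095841,  0.00107461,
        0.04719499]), 'tau': array([ 2.33799010e-02, -4.62999415e+01, -2.19615912e+01, -6.03800383e-02,
       -1.23889567e-02, -5.59622012e-01]), 'eef_pos': array([585.20485423, -17.0712727 , 122.86109611]), 'ee_rot': array([ 0.69287853, -0.69287208,  0.14052271, -0.14177797]), 'force': array([-0.06443744, -0.09705143,  6.06437377]), 'wrist_torque': array([ 0.072018  , -0.03611652,  0.01998751]), 'grip_width': 0.19884481742484436}
-23.02912126381478
```

View pics/w2.png

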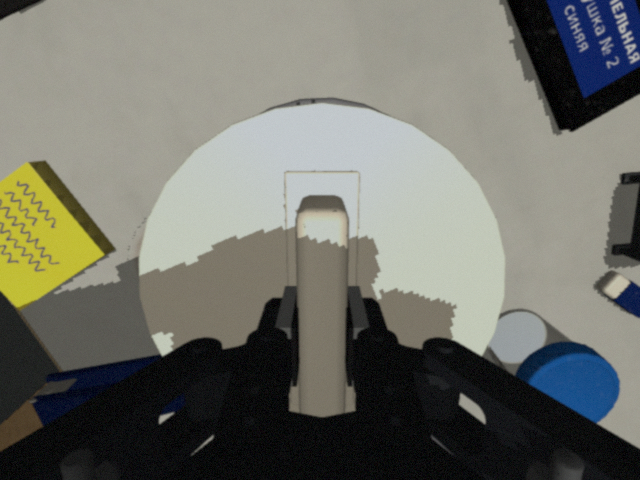

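Call:
{"name": "drive_tool", "arguments": {
  "gripper": [1,1,1,1,1,1,1,1,1,1],
  "offset": [
    [0,0,0],
    [0,-0.003,0],
    [0,-0.008,0],
    [0,-0.015,0],
    [0,-0.016,0],
    [0,-0.016,0],
    [0,-0.016,0],
    [0,-0.016,0],
    [0,-0.016,0],
    [0,-0.01,0]
  ],
  "turn": [0,0,0,0,0,0,0,0,0,0],
  "force": 100
}}

```text
time_s: 9.6
eef_pos: [584.8, -16.9, 239.8]
ee_rot: [-0.693, 0.693, -0.141, 0.142]
force: [0.6, -0.1, -2.9]
grip_width: 0.191
```

Run:
```python
from h import *
print(ctrl.sense()['force'],ctrl.sense()['wrist_torque'])
plan([502,287,238],step=35)
im,d,W,K=cap('side','s3');cv2.imwrite('pics/s3.png',cv2.resize(im[180:330,200:420,::-1],None,fx=3,fy=3))
```

```text
[ 0.62480638 -0.11939471 -2.93626469] [-0.03339074 -0.02218094  0.01851672]
pos [584.8 -16.9 239.8] yaw -23.1 rows 9 offset [-0.02171  0.00018  0.02745]
```

View pics/s3.png

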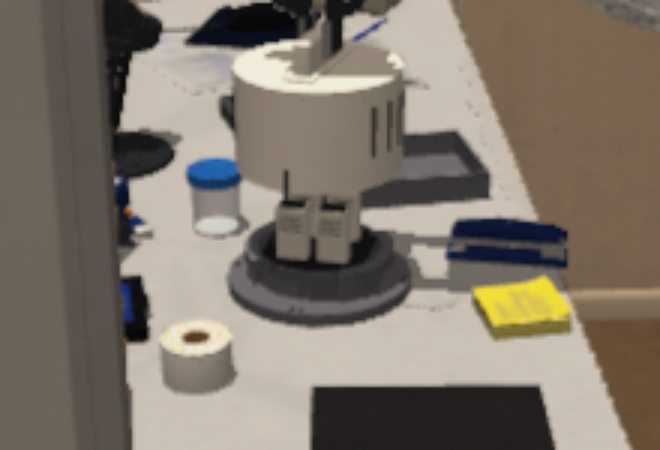

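Call:
{"name": "drive_tool", "arguments": {
  "gripper": [1,1,1,1,1,1,1,1,1,1,1],
  "offset": [
    [-0.0109,0,0.0137],
    [-0.0217,0,0.0275],
    [-0.0217,0,0.0275],
    [-0.0217,0,0.0275],
    [-0.0217,0,0.0275],
    [-0.0217,0,0.0275],
    [-0.0217,0,0.0275],
    [-0.0217,0,0.0275],
    [-0.0217,0,0.0275],
    [-0.0109,0,0.0137],
    [0,0,0]
  ],
  "turn": [0,0,0,0,0,0,0,0,0,0,0]
}}

```text
time_s: 10.57
eef_pos: [500.3, 290.6, 237.2]
ee_rot: [0.693, -0.693, 0.141, -0.14]
force: [-0.6, -0.2, -3.1]
grip_width: 0.19
```

Run:
```python
from h import *
print(ctrl.sense()['force'],ctrl.sense()['grip_width'])
plan([502,287,113],n=8)
im,d,W,K=cap('side');cv2.imwrite('pics/s4.png',cv2.resize(im[180:400,200:460,::-1],None,fx=2,fy=2))
```

```text
[-0.58690007 -0.21391573 -3.13109012] 0.1902209916030302
pos [500.3 290.6 237.2] yaw -22.9 rows 8 offset [ 0.00039  0.01552 -0.00032]
```

View pics/s4.png

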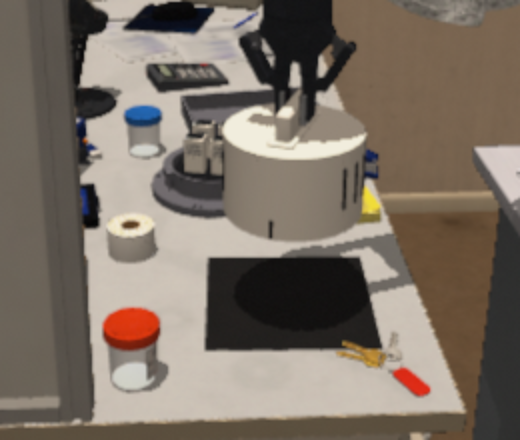

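Cover hangs level over the mat. Lower it.

Call:
{"name": "drive_tool", "arguments": {
  "gripper": [1,1,1,1,1,1,1,1,1],
  "offset": [
    [0.0004,0.0165,-0.0003],
    [0.0004,0.0165,-0.0003],
    [0.0004,0.0165,-0.0003],
    [0.0004,0.0165,-0.0003],
    [0.0004,0.0165,-0.0003],
    [0.0004,0.0165,-0.0003],
    [0.0004,0.0155,-0.0003],
    [0,0.007,0],
    [0,0,0]
  ],
  "turn": [0,0,0,0,0,0,0,0,0]
}}

```text
time_s: 11.37
eef_pos: [503.3, 283.2, 114.8]
ee_rot: [-0.692, 0.693, -0.143, 0.141]
force: [0.0, 0.5, -4.0]
grip_width: 0.187
```

Call:
{"name": "drive_tool", "arguments": {
  "gripper": [1,1,1],
  "offset": [
    [0,0.002,0],
    [0,0.0015,0],
    [0,0,0]
  ],
  "turn": [0,0,0]
}}

```text
time_s: 11.62
eef_pos: [504.1, 284.3, 113.6]
ee_rot: [0.693, -0.693, 0.141, -0.142]
force: [-0.7, -0.3, -2.6]
grip_width: 0.192
```

Call:
{"name": "drive_tool", "arguments": {
  "gripper": [1,1,1],
  "offset": [
    [0,0.0015,0],
    [0,0.001,0],
    [0,0,0]
  ],
  "turn": [0,0,0]
}}

```text
time_s: 11.87
eef_pos: [504.0, 284.3, 111.0]
ee_rot: [0.693, -0.693, 0.141, -0.142]
force: [-0.4, -0.6, -1.0]
grip_width: 0.189
```

Call:
{"name": "drive_tool", "arguments": {
  "gripper": [1,0.7,0.5,0.3,0.1,0,0,0,0,0,0,0,0],
  "offset": [
    [0,0.0007,0],
    [0,0,0],
    [0,0,0],
    [0,0,0],
    [0,0,0],
    [0,0,0],
    [0,-0.02,0],
    [0,-0.03,0],
    [0,-0.03,0],
    [0,-0.03,0],
    [0,-0.03,0],
    [0,-0.03,0],
    [0,0,0]
  ],
  "turn": [0,0,0,0,0,0,0,0,0,0,0,0,0],
  "force": 40
}}

```text
time_s: 12.95
eef_pos: [505.3, 284.9, 286.1]
ee_rot: [0.695, -0.691, 0.138, -0.145]
force: [0.9, 0.6, 1.0]
grip_width: 0.998
```

Run:
```python
from h import *
np.set_printoptions(precision=2,suppress=True)
s=ctrl.sense();print(s['force'],s['eef_pos'],s['joints'])
plan([560,-16,300])
for n in ['side','top']:
    im,d,W,K=cap(n,n+'5'); C=cloud(d,W,K); x,y,z=C[...,0],C[...,1],C[...,2]
    m=(d>0)&(np.hypot(x-585,y+17)<60)&(z>85)&(z<110); print(n,m.sum())
    for q in ['cover','cartridge_1','tray']:
        for r in ctrl.pinpoint(n,q)[:5]: print(n,q,round(r['score'],2),world(W,r['centre']))
cv2.imwrite('pics/t5c.png',cv2.resize(cv2.imread('pics/top5.png')[150:300,150:450],None,fx=2.6,fy=2.6))
```

```text
[0.94 0.65 1.  ] [505.27 284.88 286.14] [0.31 0.4  1.23 0.   1.5  0.71]
pos [505.3 284.9 286.1] yaw -23.1 rows 8 offset [ 0.02 -0.   -0.03]
side 288
side cover 0.61 [505.92 284.49   7.36]
side cover 0.37 [586.81 -14.43  40.9 ]
side cartridge_1 0.7 [573.76  14.46  16.55]
side cartridge_1 0.44 [557.8  -41.61  15.41]
side tray 0.98 [ 509.51 -274.26    2.81]
side tray 0.68 [588.71 -19.17   2.85]
side tray 0.58 [394.26 -70.33   1.82]
top 395
top cover 0.76 [499.3  284.78   2.53]
top cartridge_1 0.62 [608.98   5.99  13.36]
top cartridge_1 0.61 [598.22 -45.92  17.42]
top cartridge_1 0.6 [556.44 -36.4   13.21]
top cartridge_1 0.55 [572.39  17.9   15.75]
top tray 0.82 [ 511.89 -276.47    2.67]
```

View pics/t5c.png

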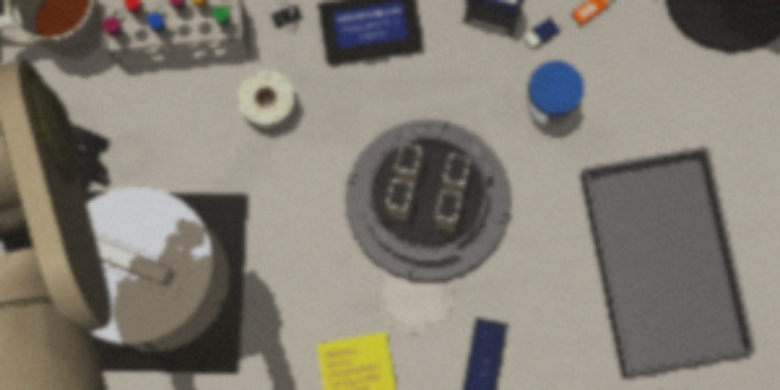

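View pics/side5.png

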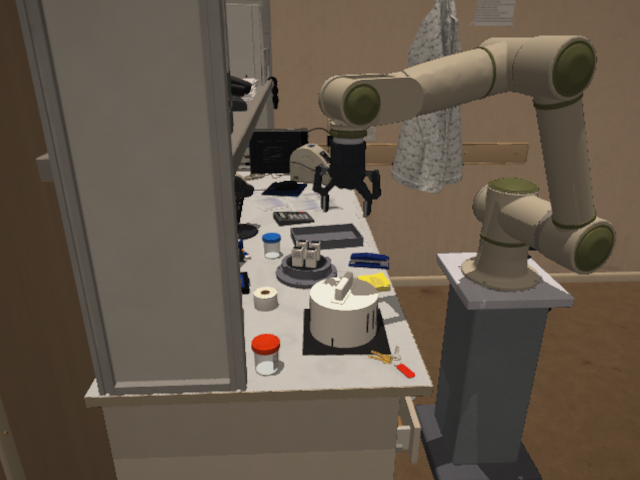

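```bash
python3 -c "
from h import *
plan([597.8,-47.4,170],step=38,yaw=-105)"
```

```text
pos [503.7 284.2 278.9] yaw -23.1 rows 10 offset [ 0.02169  0.0109  -0.02679]
turn total (tool y) short 81.88300036110121
```

Call:
{"name": "drive_tool", "arguments": {
  "gripper": [0.57,0.57,0.57,0.57,0.57,0.57,0.57,0.57,0.57,0.57,0.57],
  "offset": [
    [0.0217,0.0109,-0.0268],
    [0.0217,0.0109,-0.0268],
    [0.0217,0.0109,-0.0268],
    [0.0217,0.0109,-0.0268],
    [0.0217,0.0109,-0.0268],
    [0.0217,0.0109,-0.0268],
    [0.0217,0.0109,-0.0268],
    [0.0217,0.0109,-0.0268],
    [0.0217,0.0109,-0.0268],
    [0.0217,0.0109,-0.0268],
    [0,0,0]
  ],
  "turn": [0,0,0,0,0,0,0,0,0,0,0]
}}

```text
time_s: 14.27
eef_pos: [598.2, -52.6, 167.8]
ee_rot: [-0.692, 0.693, -0.145, 0.142]
force: [-0.1, -0.2, -0.1]
grip_width: 0.432
```

Call:
{"name": "drive_tool", "arguments": {
  "gripper": [0.57,0.57,0.57,0.57,0.57,0.57,0.57,0.57,0.57,0.57,0.57,0.57,0.57,0.57],
  "offset": [
    [0,0,0],
    [0,0,0],
    [0,0,0],
    [0,0,0],
    [0,0,0],
    [0,0,0],
    [0,0,0],
    [0,0,0],
    [0,0,0],
    [0,0,0],
    [0,0,0],
    [0,0,0],
    [0,0,0],
    [0,0,0]
  ],
  "turn": [6.8,6.8,6.8,6.8,6.8,6.8,6.8,6.8,6.8,6.8,6.8,7.1,0,0]
}}

```text
time_s: 15.43
eef_pos: [598.1, -47.2, 170.7]
ee_rot: [0.431, -0.432, 0.56, -0.56]
force: [-0.3, -0.3, -0.3]
grip_width: 0.43
```

Run:
```python
from h import *
np.set_printoptions(precision=2,suppress=True)
s=ctrl.sense();print(s['force'],s['grip_width'])
plan([597.8,-47.4,68],n=6,yaw=-105)
im,d,W,K=cap('wrist','w6'); C=cloud(d,W,K); x,y,z=C[...,0],C[...,1],C[...,2]
m=((d>0)&(np.hypot(x-585,y+17)<60)&(z>88)&(z<106)).astype(np.uint8)
n,l,st,ce=cv2.connectedComponentsWithStats(m)
for i in range(1,n):
    if st[i,4]>60:
        P=C[l==i]; print(cv2.minAreaRect(P[:,:2].astype(np.float32)),np.median(P[:,2]),st[i,4])
```

```text
[-0.3  -0.25 -0.3 ] 0.4299646379731543
pos [598.1 -47.2 170.7] yaw -104.8 rows 6 offset [ 0.    0.02 -0.  ]
turn total (tool y) short 0.2068774156540485
((611.4769897460938, 1.8131847381591797), (22.699777603149414, 29.754531860351562), 75.150146484375) 97.88430283877892 1847
((598.4539794921875, -48.1682014465332), (22.93736457824707, 30.244609832763672), 75.90760803222656) 98.00860436592237 1755
((559.8684692382812, -37.982765197753906), (22.28971290588379, 30.624177932739258), 75.88238525390625) 97.91206092696214 1579
((573.8431396484375, 11.729931831359863), (21.961702346801758, 27.98443603515625), 75.57547760009766) 97.6985440380285 779
```

View pics/w6.png

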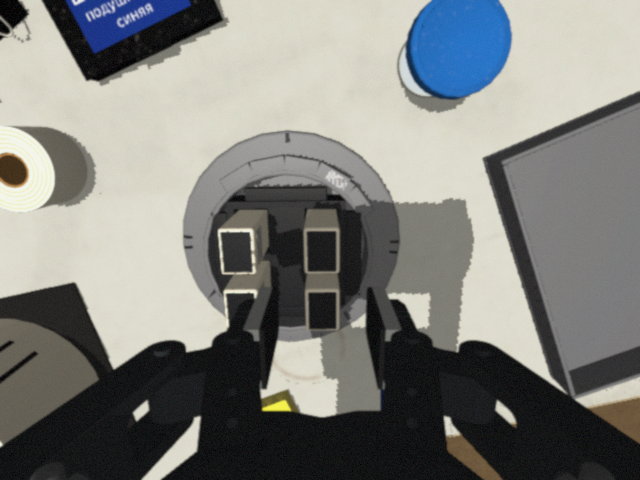

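Call:
{"name": "drive_tool", "arguments": {
  "gripper": [0.57,0.57,0.57,0.57,0.57,0.57,0.57,0.8,0.9,1,1,1,1],
  "offset": [
    [0,0.017,0],
    [0,0.017,0],
    [0,0.017,0],
    [0,0.017,0],
    [0,0.017,0],
    [0,0.017,0],
    [0,0,0],
    [0,0,0],
    [0,0,0],
    [0,0,0],
    [0,0,0],
    [0,0,0],
    [0,0,0]
  ],
  "turn": [0,0,0,0,0,0,0,0,0,0,0,0,0],
  "force": 60
}}

```text
time_s: 16.57
eef_pos: [598.4, -47.4, 69.4]
ee_rot: [-0.431, 0.43, -0.561, 0.561]
force: [0.1, 0.2, 0.5]
grip_width: 0.243
```

Call:
{"name": "drive_tool", "arguments": {
  "gripper": [1,1,1,1,1,1,1,1,1,1,1,1],
  "offset": [
    [0,-0.003,0],
    [0,-0.004,0],
    [0,-0.004,0],
    [0,-0.005,0],
    [0,-0.008,0],
    [0,-0.012,0],
    [0,-0.015,0],
    [0,-0.015,0],
    [0,-0.015,0],
    [0,-0.01,0],
    [0,0,0],
    [0,0,0]
  ],
  "turn": [0,0,0,0,0,0,0,0,0,0,0,0]
}}

```text
time_s: 17.57
eef_pos: [598.3, -47.5, 160.5]
ee_rot: [-0.431, 0.43, -0.561, 0.561]
force: [0.6, -0.7, -2.0]
grip_width: 0.243
```

```bash
cat >> h.py <<'E'
def traypose():
    im,d,W,K=cap('top'); C=cloud(d,W,K); x,y,z=C[...,0],C[...,1],C[...,2]
    for r in ctrl.regions_of('top','tray')[:1]:
        c=r['mask']&(d>0)&(z<60); P=C[c]
        rc=cv2.minAreaRect(P[:,:2].astype(np.float32)); print('tray rect',round(r['score'],2),rc)
    for n in ['top']:
        for r in ctrl.pinpoint(n,'tray')[:1]: print('tray pin',round(r['score'],2),world(W,r['centre']))
E
python3 - <<'E'
from h import *
np.set_printoptions(precision=2,suppress=True)
s=ctrl.sense();print(s['force'],s['grip_width'],s['joints'])
traypose()
im,d,W,K=cap('side');cv2.imwrite('pics/s7.png',cv2.resize(im[180:300,230:410,::-1],None,fx=4,fy=4))
plan([510,-277,150])
E
```

```text
[ 0.63 -0.68 -2.05] 0.24298528774692055 [-0.27  0.54  1.36 -0.    1.25  1.56]
tray pin 0.61 [ 510.72 -278.55    2.76]
pos [597.9 -47.3 159. ] yaw -105.0 rows 7 offset [ 0.03  0.   -0.  ]
```

View pics/s7.png

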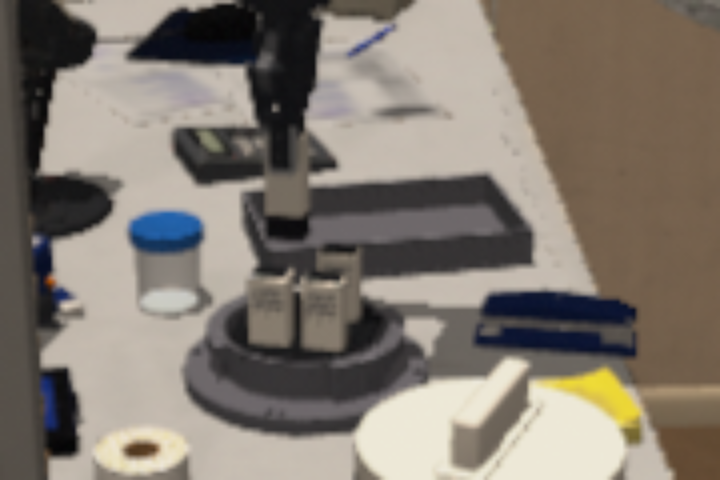

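Run:
```python
from h import *
plan([589.6,-265.3,150],n=7)
T=toolT(); print((T[:3,:3].T@[0.0,0,-90]).round(3))
```

```text
pos [597.9 -47.3 159. ] yaw -105.0 rows 7 offset [0.03038 0.00128 0.00693]
[-7.00e-03  9.00e+01  1.43e-01]
```

Call:
{"name": "drive_tool", "arguments": {
  "gripper": [1,1,1,1,1,1,1,1,1,1],
  "offset": [
    [0.0152,0.0013,0.0035],
    [0.0304,0.0013,0.0069],
    [0.0304,0.0013,0.0069],
    [0.0304,0.0013,0.0069],
    [0.0304,0.0013,0.0069],
    [0.0304,0.0013,0.0069],
    [0.0304,0.0013,0.0069],
    [0.0152,0,0.0035],
    [0,0,0],
    [0,0,0]
  ],
  "turn": [0,0,0,0,0,0,0,0,0,0]
}}

```text
time_s: 18.6
eef_pos: [589.6, -265.4, 150.1]
ee_rot: [0.43, -0.43, 0.562, -0.561]
force: [-0.2, 0.7, -1.1]
grip_width: 0.246
```

Run:
```python
from h import *
np.set_printoptions(precision=2,suppress=True)
s=ctrl.sense();print(s['force'],s['grip_width'])
im,d,W,K=cap('wrist','w8'); C=cloud(d,W,K); x,y,z=C[...,0],C[...,1],C[...,2]
for r in ctrl.pinpoint('wrist','tray')[:1]: print('tray pin',round(r['score'],2),world(W,r['centre']))
plan([589.6,-265.3,60],n=6)
```

```text
[-0.18  0.66 -1.07] 0.24597981409469533
tray pin 0.9 [ 506.89 -276.04   -2.89]
pos [ 590.  -264.   150.6] yaw -104.9 rows 6 offset [ 0.    0.02 -0.  ]
```

View pics/w8.png

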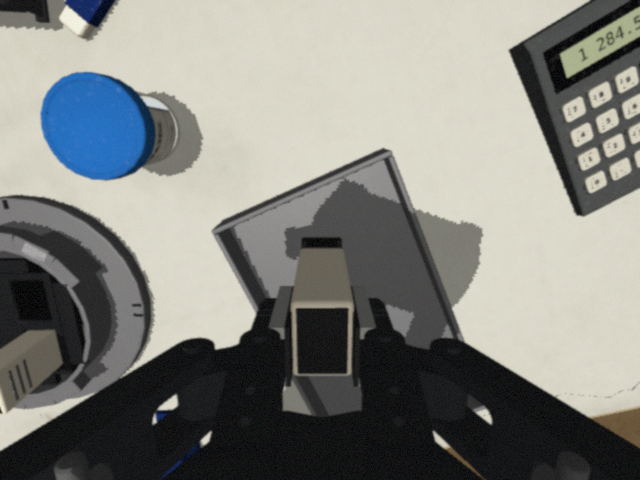

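Call:
{"name": "drive_tool", "arguments": {
  "gripper": [1,1,1,1,1,1,1,1],
  "offset": [
    [0,0.016,0],
    [0,0.016,0],
    [0,0.016,0],
    [0,0.016,0],
    [0,0.015,0],
    [0,0.008,0],
    [0,0.002,0],
    [0,0,0]
  ],
  "turn": [0,0,0,0,0,0,0,0]
}}

```text
time_s: 19.37
eef_pos: [590.0, -264.7, 61.8]
ee_rot: [0.431, -0.431, 0.561, -0.561]
force: [-0.1, 0.9, -0.9]
grip_width: 0.247
```

Call:
{"name": "drive_tool", "arguments": {
  "gripper": [1,1,1,1],
  "offset": [
    [0,0.0015,0],
    [0,0.0012,0],
    [0,0,0],
    [0,0,0]
  ],
  "turn": [0,0,0,0]
}}

```text
time_s: 19.7
eef_pos: [590.0, -265.5, 59.5]
ee_rot: [-0.43, 0.43, -0.561, 0.561]
force: [-0.2, -0.1, -1.3]
grip_width: 0.248
```

Call:
{"name": "drive_tool", "arguments": {
  "gripper": [1,1,1],
  "offset": [
    [0,0.001,0],
    [0,0.0005,0],
    [0,0,0]
  ],
  "turn": [0,0,0]
}}

```text
time_s: 19.95
eef_pos: [590.1, -265.6, 58.4]
ee_rot: [-0.431, 0.43, -0.561, 0.561]
force: [-1.0, 1.0, 4.3]
grip_width: 0.245
```

Call:
{"name": "drive_tool", "arguments": {
  "gripper": [0.9,0.75,0.65,0.57,0.57,0.57,0.57,0.57,0.57,0.57,0.57,0.57],
  "offset": [
    [0,0,0],
    [0,0,0],
    [0,0,0],
    [0,0,0],
    [0,0,0],
    [0,-0.01,0],
    [0,-0.02,0],
    [0,-0.025,0],
    [0,-0.025,0],
    [0,-0.012,0],
    [0,0,0],
    [0,0,0]
  ],
  "turn": [0,0,0,0,0,0,0,0,0,0,0,0]
}}

```text
time_s: 20.95
eef_pos: [589.7, -265.4, 149.3]
ee_rot: [-0.43, 0.43, -0.561, 0.561]
force: [0.8, -0.1, -0.3]
grip_width: 0.429
```

Run:
```python
from h import *
plan([611.4,2.5,150],n=8,yaw=-105)
cap('wrist','w9')
```

```text
pos [ 589.7 -265.4  149.3] yaw -105.0 rows 8 offset [-3.304e-02 -9.000e-05 -6.060e-03]
turn total (tool y) short -0.015670325599046464
```

View pics/w9.png

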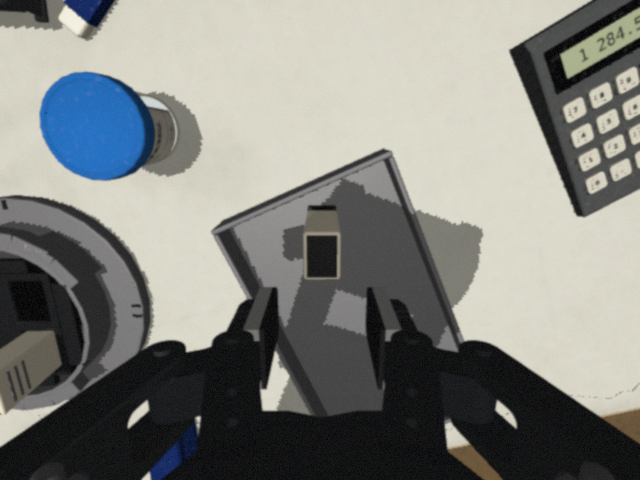

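Call:
{"name": "drive_tool", "arguments": {
  "gripper": [0.57,0.57,0.57,0.57,0.57,0.57,0.57,0.57,0.57,0.57,0.57],
  "offset": [
    [-0.0165,0,-0.003],
    [-0.033,0,-0.0061],
    [-0.033,0,-0.0061],
    [-0.033,0,-0.0061],
    [-0.033,0,-0.0061],
    [-0.033,0,-0.0061],
    [-0.033,0,-0.0061],
    [-0.033,0,-0.0061],
    [-0.0165,0,-0.003],
    [0,0,0],
    [0,0,0]
  ],
  "turn": [0,0,0,0,0,0,0,0,0,0,0]
}}

```text
time_s: 21.92
eef_pos: [610.6, 3.3, 148.4]
ee_rot: [0.43, -0.431, 0.561, -0.56]
force: [-0.2, -0.7, -0.4]
grip_width: 0.428
```

Run:
```python
from h import *
plan([611.4,2.6,69],n=6,yaw=-105)
```

```text
pos [610.6   3.3 148.4] yaw -104.9 rows 6 offset [8.000e-05 1.323e-02 2.000e-04]
turn total (tool y) short 0.0934906231505579
```

Call:
{"name": "drive_tool", "arguments": {
  "gripper": [0.57,0.57,0.57,0.57,0.57,0.57,0.57,0.8,0.9,1,1,1,1],
  "offset": [
    [0.0005,0.0135,0.001],
    [0,0.0135,0],
    [0,0.0135,0],
    [0,0.0135,0],
    [0,0.0135,0],
    [0,0.0125,0],
    [0,0,0],
    [0,0,0],
    [0,0,0],
    [0,0,0],
    [0,0,0],
    [0,0,0],
    [0,0,0]
  ],
  "turn": [0,0,0,0,0,0,0,0,0,0,0,0,0]
}}

```text
time_s: 23.0
eef_pos: [612.3, 1.5, 70.1]
ee_rot: [-0.431, 0.43, -0.561, 0.561]
force: [0.7, 1.5, 0.0]
grip_width: 0.251
```

Call:
{"name": "drive_tool", "arguments": {
  "gripper": [1,1,1,1,1,1,1,1,1,1,1,1],
  "offset": [
    [0,-0.003,0],
    [0,-0.004,0],
    [0,-0.004,0],
    [0,-0.005,0],
    [0,-0.008,0],
    [0,-0.012,0],
    [0,-0.015,0],
    [0,-0.015,0],
    [0,-0.015,0],
    [0,-0.01,0],
    [0,0,0],
    [0,0,0]
  ],
  "turn": [0,0,0,0,0,0,0,0,0,0,0,0]
}}

```text
time_s: 24.0
eef_pos: [612.2, 1.4, 161.2]
ee_rot: [-0.431, 0.43, -0.561, 0.561]
force: [-0.6, -0.3, -1.3]
grip_width: 0.243
```

Run:
```python
from h import *
traypose()
plan([537,-273,155],n=8,yaw=-105)
im,d,W,K=cap('side');cv2.imwrite('pics/s10.png',cv2.resize(im[180:300,230:410,::-1],None,fx=4,fy=4))
```

```text
tray rect 0.95 ((514.6021118164062, -277.337158203125), (241.45248413085938, 155.44772338867188), 8.809605598449707)
tray pin 0.69 [ 5.11144696e+02 -2.76753162e+02  1.88716242e-01]
pos [611.6   1.5 159.7] yaw -105.0 rows 8 offset [ 0.03556  0.00059 -0.00012]
turn total (tool y) short -0.014747068534461505
```

View pics/s10.png

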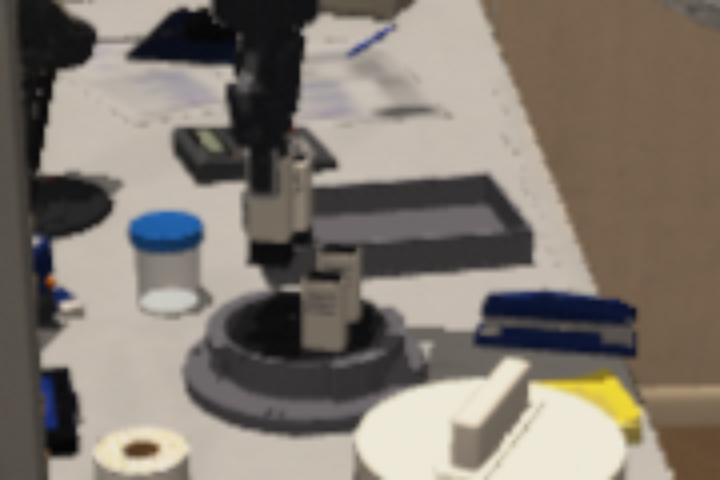

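Call:
{"name": "drive_tool", "arguments": {
  "gripper": [1,1,1,1,1,1,1,1,1,1,1],
  "offset": [
    [0.0178,0.0006,0],
    [0.0356,0.0006,0],
    [0.0356,0.0006,0],
    [0.0356,0.0006,0],
    [0.0356,0.0006,0],
    [0.0356,0.0006,0],
    [0.0356,0.0006,0],
    [0.0356,0.0006,0],
    [0.0178,0,0],
    [0,0,0],
    [0,0,0]
  ],
  "turn": [0,0,0,0,0,0,0,0,0,0,0]
}}

```text
time_s: 25.12
eef_pos: [537.8, -274.0, 155.1]
ee_rot: [0.43, -0.43, 0.562, -0.561]
force: [-0.6, -0.2, -0.7]
grip_width: 0.247
```

Run:
```python
from h import *
plan([537,-273,62],n=6,yaw=-105)
cap('wrist','w11')
```

```text
pos [ 537.8 -274.   155.1] yaw -105.1 rows 6 offset [-0.00012  0.01552 -0.00016]
turn total (tool y) short -0.11065502834830454
```

View pics/w11.png

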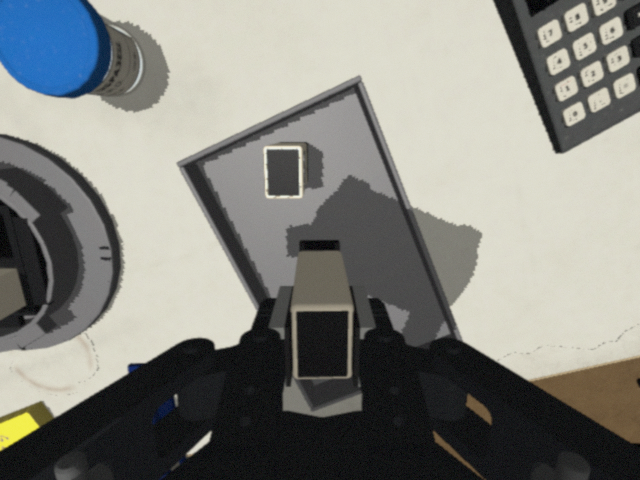

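Call:
{"name": "drive_tool", "arguments": {
  "gripper": [1,1,1,1,1,1,1,1,1,1],
  "offset": [
    [0,0.016,0],
    [0,0.018,0],
    [0,0.018,0],
    [0,0.018,0],
    [0,0.014,0],
    [0,0.007,0],
    [0,0.003,0],
    [0,0.001,0],
    [0,0,0],
    [0,0,0]
  ],
  "turn": [0,0,0,0,0,0,0,0,0,0]
}}

```text
time_s: 26.0
eef_pos: [538.7, -273.7, 61.7]
ee_rot: [-0.431, 0.43, -0.56, 0.561]
force: [0.6, -0.7, -1.1]
grip_width: 0.242
```

Call:
{"name": "drive_tool", "arguments": {
  "gripper": [1,1,1,1],
  "offset": [
    [0,0.0015,0],
    [0,0.001,0],
    [0,0,0],
    [0,0,0]
  ],
  "turn": [0,0,0,0]
}}

```text
time_s: 26.33
eef_pos: [538.4, -273.7, 58.5]
ee_rot: [-0.43, 0.43, -0.561, 0.561]
force: [0.1, 0.6, 0.1]
grip_width: 0.247
```

Slight contact beginning; a last half millimetre, then release and lift.

Call:
{"name": "drive_tool", "arguments": {
  "gripper": [1,1,0.9,0.75,0.65,0.57,0.57,0.57,0.57,0.57,0.57,0.57,0.57,0.57],
  "offset": [
    [0,0.0008,0],
    [0,0,0],
    [0,0,0],
    [0,0,0],
    [0,0,0],
    [0,0,0],
    [0,0,0],
    [0,-0.01,0],
    [0,-0.02,0],
    [0,-0.025,0],
    [0,-0.025,0],
    [0,-0.012,0],
    [0,0,0],
    [0,0,0]
  ],
  "turn": [0,0,0,0,0,0,0,0,0,0,0,0,0,0]
}}

```text
time_s: 27.5
eef_pos: [538.3, -273.7, 149.9]
ee_rot: [-0.43, 0.43, -0.561, 0.561]
force: [0.5, 0.8, -0.4]
grip_width: 0.428
```

Run:
```python
from h import *
plan([559.7,-37.5,150],n=7,yaw=-105)
cap('wrist','w12')
```

```text
pos [ 538.3 -273.7  149.9] yaw -105.0 rows 7 offset [-3.338e-02 -3.000e-05 -5.780e-03]
turn total (tool y) short -0.013562926244901519
```

View pics/w12.png

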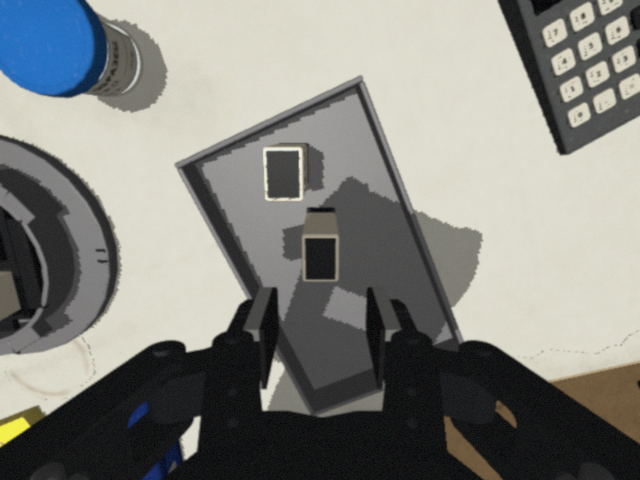

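Both stand upright in the tray. Next cartridge_1.

Call:
{"name": "drive_tool", "arguments": {
  "gripper": [0.57,0.57,0.57,0.57,0.57,0.57,0.57,0.57,0.57,0.57],
  "offset": [
    [-0.0167,0,-0.0029],
    [-0.0334,0,-0.0058],
    [-0.0334,0,-0.0058],
    [-0.0334,0,-0.0058],
    [-0.0334,0,-0.0058],
    [-0.0334,0,-0.0058],
    [-0.0334,0,-0.0058],
    [-0.0167,0,-0.0029],
    [0,0,0],
    [0,0,0]
  ],
  "turn": [0,0,0,0,0,0,0,0,0,0]
}}

```text
time_s: 28.38
eef_pos: [559.1, -36.2, 148.6]
ee_rot: [0.431, -0.431, 0.561, -0.56]
force: [-0.0, 0.5, 0.0]
grip_width: 0.432
```

Run:
```python
from h import *
plan([559.7,-37.3,69],n=6,yaw=-105)
```

```text
pos [559.1 -36.2 148.6] yaw -104.9 rows 6 offset [0.00015 0.01327 0.00017]
turn total (tool y) short 0.09716342913213794
```

Call:
{"name": "drive_tool", "arguments": {
  "gripper": [0.57,0.57,0.57,0.57,0.57,0.57,0.57,0.8,0.9,1,1,1,1],
  "offset": [
    [0.0005,0.0135,0.0005],
    [0,0.0135,0],
    [0,0.0135,0],
    [0,0.0135,0],
    [0,0.0135,0],
    [0,0.0125,0],
    [0,0,0],
    [0,0,0],
    [0,0,0],
    [0,0,0],
    [0,0,0],
    [0,0,0],
    [0,0,0]
  ],
  "turn": [0,0,0,0,0,0,0,0,0,0,0,0,0]
}}

```text
time_s: 29.47
eef_pos: [560.1, -38.0, 69.8]
ee_rot: [-0.431, 0.43, -0.561, 0.561]
force: [0.1, -0.3, -1.6]
grip_width: 0.247
```

Call:
{"name": "drive_tool", "arguments": {
  "gripper": [1,1,1,1,1,1,1,1,1,1,1,1],
  "offset": [
    [0,-0.003,0],
    [0,-0.004,0],
    [0,-0.004,0],
    [0,-0.005,0],
    [0,-0.008,0],
    [0,-0.012,0],
    [0,-0.015,0],
    [0,-0.015,0],
    [0,-0.015,0],
    [0,-0.01,0],
    [0,0,0],
    [0,0,0]
  ],
  "turn": [0,0,0,0,0,0,0,0,0,0,0,0]
}}

```text
time_s: 30.47
eef_pos: [560.1, -38.1, 160.9]
ee_rot: [-0.431, 0.43, -0.561, 0.561]
force: [-0.0, 0.2, -1.2]
grip_width: 0.243
```

Run:
```python
from h import *
traypose()
plan([484,-281,155],n=7,yaw=-105)
im,d,W,K=cap('side');cv2.imwrite('pics/s13.png',cv2.resize(im[180:300,230:410,::-1],None,fx=4,fy=4))
```

```text
tray rect 0.61 ((515.2764892578125, -278.0738830566406), (239.65771484375, 152.178466796875), 9.036745071411133)
tray pin 0.81 [ 509.57684688 -275.72635625    3.14295391]
pos [559.6 -37.9 159.6] yaw -105.0 rows 7 offset [ 0.03634  0.00067 -0.00143]
turn total (tool y) short -0.01801023774856958
```

View pics/s13.png

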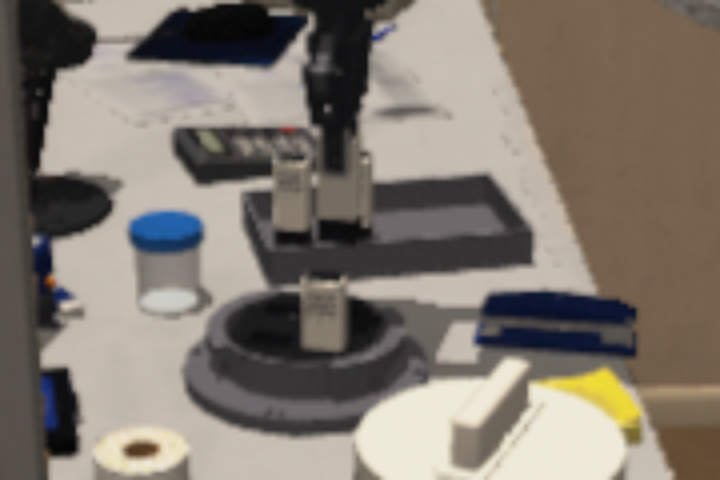

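Call:
{"name": "drive_tool", "arguments": {
  "gripper": [1,1,1,1,1,1,1,1,1,1],
  "offset": [
    [0.0182,0.0007,-0.0007],
    [0.0363,0.0007,-0.0014],
    [0.0363,0.0007,-0.0014],
    [0.0363,0.0007,-0.0014],
    [0.0363,0.0007,-0.0014],
    [0.0363,0.0007,-0.0014],
    [0.0363,0,-0.0014],
    [0.0182,0,-0.0007],
    [0,0,0],
    [0,0,0]
  ],
  "turn": [0,0,0,0,0,0,0,0,0,0]
}}

```text
time_s: 31.5
eef_pos: [484.2, -281.3, 155.7]
ee_rot: [0.43, -0.43, 0.562, -0.561]
force: [0.3, 1.2, -0.7]
grip_width: 0.248
```

Run:
```python
from h import *
plan([484,-281,60],n=6,yaw=-105)
cap('wrist','w14')
```

```text
pos [ 484.2 -281.3  155.7] yaw -105.1 rows 6 offset [-3.000e-05  1.594e-02 -3.000e-05]
turn total (tool y) short -0.1136142816001211
```

View pics/w14.png

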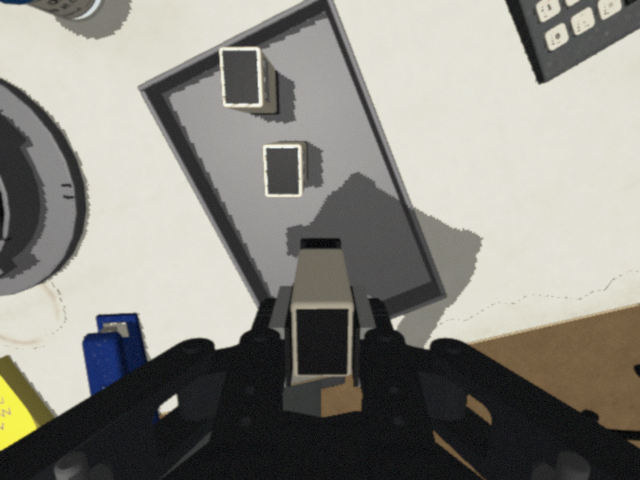

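Call:
{"name": "drive_tool", "arguments": {
  "gripper": [1,1,1,1,1,1,1,1,1,1],
  "offset": [
    [0,0.016,0],
    [0,0.018,0],
    [0,0.018,0],
    [0,0.018,0],
    [0,0.014,0],
    [0,0.007,0],
    [0,0.003,0],
    [0,0.001,0],
    [0,0,0],
    [0,0,0]
  ],
  "turn": [0,0,0,0,0,0,0,0,0,0]
}}

```text
time_s: 32.38
eef_pos: [485.1, -281.0, 62.1]
ee_rot: [-0.431, 0.43, -0.56, 0.561]
force: [-0.8, 0.1, -1.1]
grip_width: 0.248
```

Call:
{"name": "drive_tool", "arguments": {
  "gripper": [1,1,1],
  "offset": [
    [0,0.001,0],
    [0,0,0],
    [0,0,0]
  ],
  "turn": [0,0,0]
}}

```text
time_s: 32.63
eef_pos: [484.7, -281.0, 60.5]
ee_rot: [-0.43, 0.43, -0.561, 0.561]
force: [0.4, -0.3, -0.8]
grip_width: 0.245
```

Call:
{"name": "drive_tool", "arguments": {
  "gripper": [1,1,1,1],
  "offset": [
    [0,0.001,0],
    [0,0.001,0],
    [0,0,0],
    [0,0,0]
  ],
  "turn": [0,0,0,0]
}}

```text
time_s: 32.97
eef_pos: [484.8, -281.0, 58.5]
ee_rot: [-0.43, 0.43, -0.561, 0.561]
force: [0.1, -0.2, 2.5]
grip_width: 0.246
```

Call:
{"name": "drive_tool", "arguments": {
  "gripper": [0.9,0.75,0.65,0.57,0.57,0.57,0.57,0.57,0.57,0.57,0.57,0.57],
  "offset": [
    [0,0,0],
    [0,0,0],
    [0,0,0],
    [0,0,0],
    [0,0,0],
    [0,-0.01,0],
    [0,-0.02,0],
    [0,-0.025,0],
    [0,-0.025,0],
    [0,-0.012,0],
    [0,0,0],
    [0,0,0]
  ],
  "turn": [0,0,0,0,0,0,0,0,0,0,0,0]
}}

```text
time_s: 33.97
eef_pos: [484.7, -280.9, 150.7]
ee_rot: [-0.43, 0.43, -0.561, 0.561]
force: [0.8, 0.5, -0.6]
grip_width: 0.432
```

Run:
```python
from h import *
plan([573.2,12.7,150],n=8,yaw=-105)
cap('wrist','w15')
```

```text
pos [ 484.7 -280.9  150.7] yaw -105.0 rows 8 offset [-3.831e-02  7.000e-05  1.180e-03]
turn total (tool y) short -0.01144636433733126
```

View pics/w15.png

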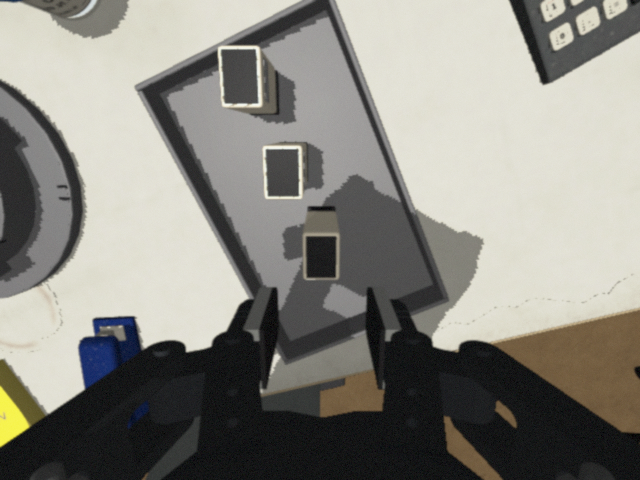

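Call:
{"name": "drive_tool", "arguments": {
  "gripper": [0.57,0.57,0.57,0.57,0.57,0.57,0.57,0.57,0.57,0.57,0.57],
  "offset": [
    [-0.0192,0,0.0006],
    [-0.0383,0,0.0012],
    [-0.0383,0,0.0012],
    [-0.0383,0,0.0012],
    [-0.0383,0,0.0012],
    [-0.0383,0,0.0012],
    [-0.0383,0,0.0012],
    [-0.0383,0,0.0012],
    [-0.0192,0,0.0006],
    [0,0,0],
    [0,0,0]
  ],
  "turn": [0,0,0,0,0,0,0,0,0,0,0]
}}

```text
time_s: 34.93
eef_pos: [572.8, 13.4, 149.0]
ee_rot: [0.43, -0.432, 0.561, -0.56]
force: [0.3, -0.2, 0.1]
grip_width: 0.429
```

Run:
```python
from h import *
plan([573.2,12.7,69],n=6,yaw=-105)
```

```text
pos [572.8  13.4 149. ] yaw -104.9 rows 6 offset [8.000e-05 1.333e-02 1.200e-04]
turn total (tool y) short 0.0919767480658038
```

Call:
{"name": "drive_tool", "arguments": {
  "gripper": [0.57,0.57,0.57,0.57,0.57,0.57,0.57,0.8,0.9,1,1,1,1],
  "offset": [
    [0.0005,0.0135,0.0005],
    [0,0.0135,0],
    [0,0.0135,0],
    [0,0.0135,0],
    [0,0.0135,0],
    [0,0.0125,0],
    [0,0,0],
    [0,0,0],
    [0,0,0],
    [0,0,0],
    [0,0,0],
    [0,0,0],
    [0,0,0]
  ],
  "turn": [0,0,0,0,0,0,0,0,0,0,0,0,0]
}}

```text
time_s: 36.02
eef_pos: [573.7, 12.0, 70.6]
ee_rot: [-0.43, 0.43, -0.561, 0.561]
force: [-0.3, 0.3, -0.8]
grip_width: 0.247
```

Call:
{"name": "drive_tool", "arguments": {
  "gripper": [1,1,1,1,1,1,1,1,1,1,1,1],
  "offset": [
    [0,-0.003,0],
    [0,-0.004,0],
    [0,-0.004,0],
    [0,-0.005,0],
    [0,-0.008,0],
    [0,-0.012,0],
    [0,-0.015,0],
    [0,-0.015,0],
    [0,-0.015,0],
    [0,-0.01,0],
    [0,0,0],
    [0,0,0]
  ],
  "turn": [0,0,0,0,0,0,0,0,0,0,0,0]
}}

```text
time_s: 37.02
eef_pos: [573.8, 12.2, 161.8]
ee_rot: [-0.431, 0.43, -0.561, 0.561]
force: [-0.7, 0.9, -2.1]
grip_width: 0.246
```

Run:
```python
from h import *
traypose()
plan([434,-288,155],n=8,yaw=-105)
im,d,W,K=cap('side');cv2.imwrite('pics/s16.png',cv2.resize(im[180:360,230:430,::-1],None,fx=3,fy=3))
```

```text
tray rect 0.75 ((515.51806640625, -278.7650451660156), (239.86907958984375, 153.48544311523438), 8.920811653137207)
tray pin 0.61 [ 509.19203724 -274.51935447    3.67687175]
pos [573.3  12.1 160.4] yaw -105.0 rows 8 offset [ 0.04075  0.00069 -0.00709]
turn total (tool y) short -0.01763578207319938
```

View pics/s16.png

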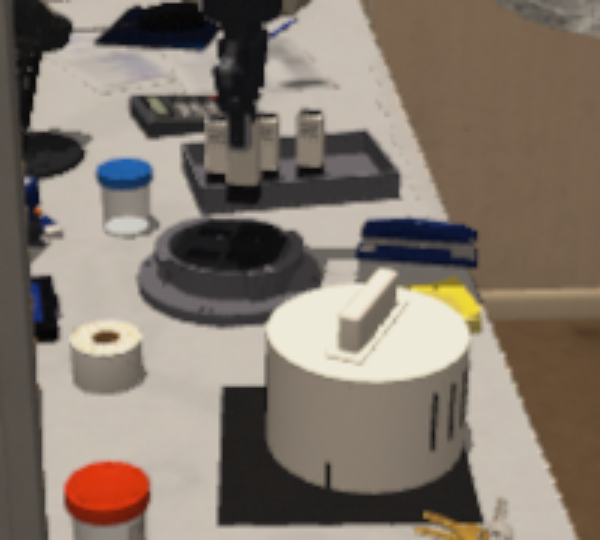

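Call:
{"name": "drive_tool", "arguments": {
  "gripper": [1,1,1,1,1,1,1,1,1,1,1,1],
  "offset": [
    [0.0181,0.0006,-0.0032],
    [0.0362,0.0006,-0.0063],
    [0.0362,0.0006,-0.0063],
    [0.0362,0.0006,-0.0063],
    [0.0362,0.0006,-0.0063],
    [0.0362,0.0006,-0.0063],
    [0.0362,0.0006,-0.0063],
    [0.0362,0.0006,-0.0063],
    [0.0362,0.0006,-0.0063],
    [0.0181,0,-0.0032],
    [0,0,0],
    [0,0,0]
  ],
  "turn": [0,0,0,0,0,0,0,0,0,0,0,0]
}}

```text
time_s: 38.22
eef_pos: [434.0, -288.2, 155.4]
ee_rot: [0.43, -0.43, 0.562, -0.561]
force: [0.2, 0.9, -1.4]
grip_width: 0.248
```

Run:
```python
from h import *
plan([434,-288,60],n=6,yaw=-105)
cap('wrist','w17')
```

```text
pos [ 434.  -288.2  155.4] yaw -105.1 rows 6 offset [-3.000e-05  1.589e-02  0.000e+00]
turn total (tool y) short -0.12541343013458572
```

View pics/w17.png

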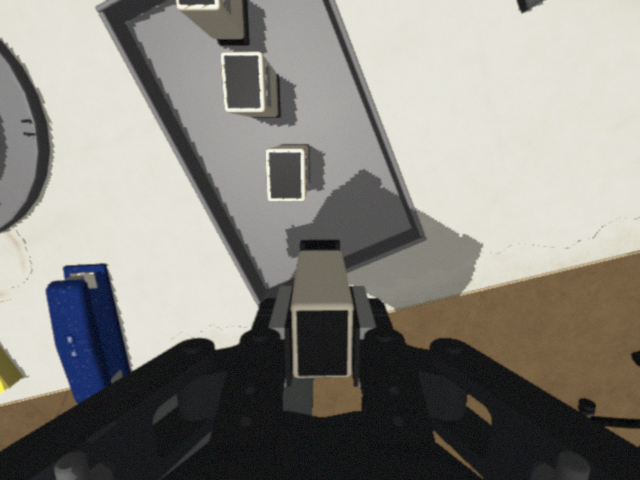

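Run:
```python
from h import *
im,d,W,K=cap('wrist')
u=np.array([np.cos(np.radians(-15)),np.sin(np.radians(-15))]);v=np.array([-u[1],u[0]])
c=np.array([434,-288])
pts=np.array([px(W,K,np.r_[c+a*15*u+b*11*v,4]) for a,b in [(1,1),(1,-1),(-1,-1),(-1,1)]],int)
im=im[:,:,::-1].copy(); cv2.polylines(im,[pts],True,(0,0,255),1)
C=cloud(d,W,K)
for p in [(262,290),(420,238),(340,262)]: print(p,C[p[1],p[0]])
cv2.imwrite('pics/w18.png',im)
```

```text
(262, 290) [ 394.34412196 -227.00549092   17.0745643 ]
(420, 238) [ 409.48214654 -358.11886166   31.9260488 ]
(340, 262) [ 445.12821861 -300.29165006  139.48122461]
```

View pics/w18.png

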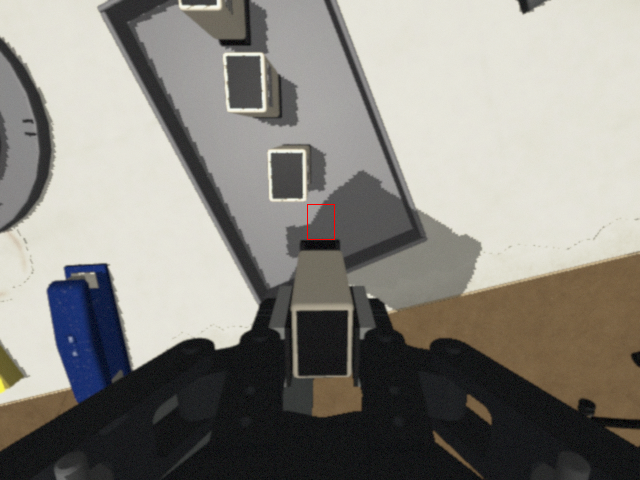

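Call:
{"name": "drive_tool", "arguments": {
  "gripper": [1,1,1,1,1,1,1,1,1,1],
  "offset": [
    [0,0.016,0],
    [0,0.018,0],
    [0,0.018,0],
    [0,0.018,0],
    [0,0.014,0],
    [0,0.007,0],
    [0,0.003,0],
    [0,0.001,0],
    [0,0,0],
    [0,0,0]
  ],
  "turn": [0,0,0,0,0,0,0,0,0,0]
}}

```text
time_s: 39.15
eef_pos: [434.8, -288.1, 61.7]
ee_rot: [-0.431, 0.43, -0.56, 0.561]
force: [-0.4, -1.1, -1.5]
grip_width: 0.242
```

Call:
{"name": "drive_tool", "arguments": {
  "gripper": [1,1,1],
  "offset": [
    [0,0.001,0],
    [0,0,0],
    [0,0,0]
  ],
  "turn": [0,0,0]
}}

```text
time_s: 39.4
eef_pos: [434.5, -288.0, 60.1]
ee_rot: [-0.43, 0.43, -0.561, 0.561]
force: [0.1, 0.6, -0.7]
grip_width: 0.241
```

Call:
{"name": "drive_tool", "arguments": {
  "gripper": [1,1,1,1],
  "offset": [
    [0,0.0007,0],
    [0,0.0005,0],
    [0,0,0],
    [0,0,0]
  ],
  "turn": [0,0,0,0]
}}

```text
time_s: 39.73
eef_pos: [434.6, -288.1, 59.2]
ee_rot: [-0.43, 0.43, -0.561, 0.561]
force: [-0.9, 2.1, 5.8]
grip_width: 0.245
```

Call:
{"name": "drive_tool", "arguments": {
  "gripper": [0.9,0.75,0.65,0.57,0.57,0.57,0.57,0.57,0.57,0.57,0.57,0.57],
  "offset": [
    [0,0,0],
    [0,0,0],
    [0,0,0],
    [0,0,0],
    [0,0,0],
    [0,-0.01,0],
    [0,-0.02,0],
    [0,-0.025,0],
    [0,-0.025,0],
    [0,-0.03,0],
    [0,-0.02,0],
    [0,0,0]
  ],
  "turn": [0,0,0,0,0,0,0,0,0,0,0,0]
}}

```text
time_s: 40.73
eef_pos: [435.6, -289.1, 193.7]
ee_rot: [-0.431, 0.43, -0.558, 0.564]
force: [-0.4, 0.0, 0.8]
grip_width: 0.432
```

Run:
```python
from h import *
np.set_printoptions(precision=1,suppress=True)
for n in ['top','side']:
    im,d,W,K=cap(n,n+'19'); C=cloud(d,W,K); x,y,z=C[...,0],C[...,1],C[...,2]
    for q in ['cover','cover_bar','cartridge_1']:
        for r in ctrl.pinpoint(n,q)[:5]: print(n,q,round(r['score'],2),world(W,r['centre']))
    m=(d>0)&(np.hypot(x-500,y-285)<130)&(z>127)&(z<150); P=C[m]
    if m.sum()>20: print('bar',m.sum(),cv2.minAreaRect(P[:,:2].astype(np.float32)),np.median(P[:,2]))
    m=(d>0)&(np.hypot(x-500,y-285)<130)&(z>95)&(z<112); P=C[m]
    if m.sum()>20: print('disc',m.sum(),cv2.minEnclosingCircle(P[:,:2].astype(np.float32)),np.median(P[:,2]))
plan([500,285,290],step=38)
```

```text
top cover 0.94 [479.  272.9   5.2]
top cover 0.47 [394.7  65.4   0.3]
top cover_bar 0.73 [479.4 275.3 138.7]
top cover_bar 0.63 [391.8 -69.4  -0.4]
top cover_bar 0.46 [ 623.4 -492.1    0.6]
top cover_bar 0.17 [ 594.  -263.5    6.7]
top cartridge_1 0.71 [ 590.  -267.4    6.5]
top cartridge_1 0.65 [ 534.4 -270.9    3.2]
top cartridge_1 0.58 [ 483.3 -277.6    4.8]
top cartridge_1 0.27 [ 694.8 -160.1   -0.7]
bar 252 ((481.31524658203125, 272.6324768066406), (91.21764373779297, 17.13163185119629), 62.676841735839844) 136.93512600638167
disc 2669 ((481.9326477050781, 273.5210876464844), 81.15852355957031) 103.64579381353201
side cover 0.72 [485.4 274.5   8.3]
side cover_bar 0.89 [486.2 271.3 137.9]
side cover_bar 0.5 [ 508.5 -277.2    5. ]
side cartridge_1 0.76 [ 434.1 -286.8    8.1]
side cartridge_1 0.62 [ 488.4 -281.9    8.1]
side cartridge_1 0.59 [ 591.4 -267.8    3.7]
side cartridge_1 0.46 [ 541.1 -273.6    5.6]
bar 188 ((484.4957580566406, 274.40185546875), (91.1543960571289, 17.627140045166016), 62.989200592041016) 136.3620069138069
disc 1670 ((484.99853515625, 274.2567138671875), 83.37821960449219) 103.49866089855271
pos [ 434.2 -287.7  188. ] yaw -105.0 rows 16 offset [-0. -0. -0.]
```

View pics/top19.png

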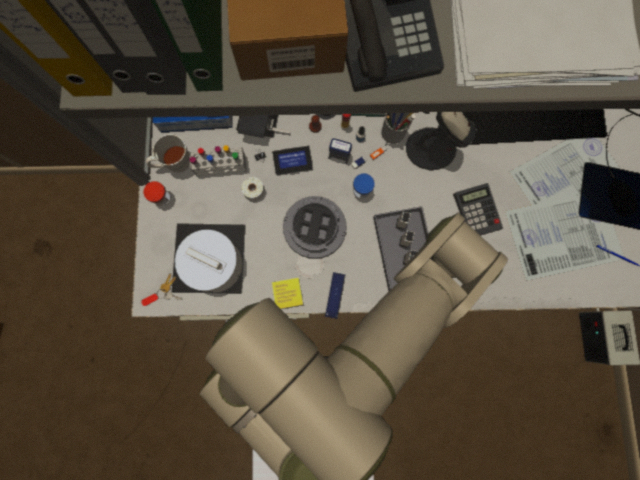

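View pics/side19.png

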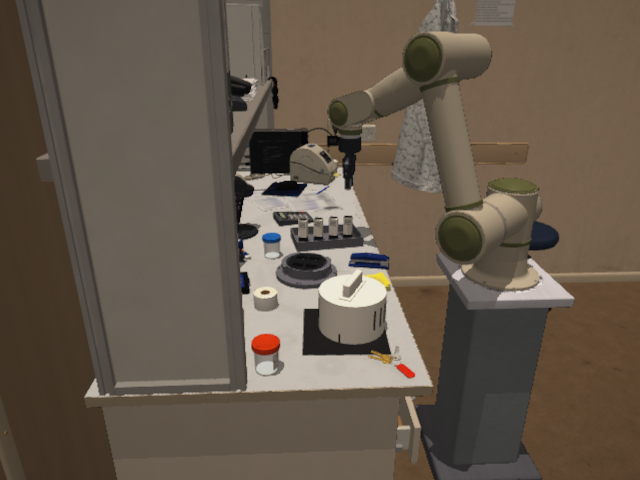

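Run:
```python
from h import *
plan([480,273,230],n=15,yaw=-27.3)
```

```text
pos [ 434.2 -287.7  188. ] yaw -105.0 rows 15 offset [-0.0369  -0.00276 -0.00674]
turn total (tool y) short -77.71720027848244
```

Call:
{"name": "drive_tool", "arguments": {
  "gripper": [0,0,0,0,0,0,0,0,0,0,0,0,0,0,0,0],
  "offset": [
    [-0.0369,-0.0028,-0.0067],
    [-0.0369,-0.0028,-0.0067],
    [-0.0369,-0.0028,-0.0067],
    [-0.0369,-0.0028,-0.0067],
    [-0.0369,-0.0028,-0.0067],
    [-0.0369,-0.0028,-0.0067],
    [-0.0369,-0.0028,-0.0067],
    [-0.0369,-0.0028,-0.0067],
    [-0.0369,-0.0028,-0.0067],
    [-0.0369,-0.0028,-0.0067],
    [-0.0369,-0.0028,-0.0067],
    [-0.0369,-0.0028,-0.0067],
    [-0.0369,-0.0028,-0.0067],
    [-0.0369,-0.0028,-0.0067],
    [-0.0369,-0.0028,-0.0067],
    [0,0,0]
  ],
  "turn": [0,0,0,0,0,0,0,0,0,0,0,0,0,0,0,0]
}}

```text
time_s: 42.47
eef_pos: [480.2, 277.8, 230.4]
ee_rot: [0.432, -0.431, 0.56, -0.56]
force: [0.4, -0.1, -0.1]
grip_width: 1.0
```

Call:
{"name": "drive_tool", "arguments": {
  "gripper": [0,0,0,0,0,0,0,0,0,0,0,0,0],
  "offset": [
    [0,0,0],
    [0,0,0],
    [0,0,0],
    [0,0,0],
    [0,0,0],
    [0,0,0],
    [0,0,0],
    [0,0,0],
    [0,0,0],
    [0,0,0],
    [0,0,0],
    [0,0,0],
    [0,0,0]
  ],
  "turn": [-7,-7,-7,-7,-7,-7,-7,-7,-7,-7,-7,-0.7,0]
}}

```text
time_s: 43.55
eef_pos: [480.7, 272.5, 230.3]
ee_rot: [-0.687, 0.687, -0.168, 0.168]
force: [0.4, 0.0, -0.3]
grip_width: 1.001
```

Run:
```python
from h import *
np.set_printoptions(precision=2,suppress=True)
im,d,W,K=cap('wrist','w20'); C=cloud(d,W,K); x,y,z=C[...,0],C[...,1],C[...,2]
m=(d>0)&(np.hypot(x-482,y-273)<70)&(z>128)&(z<155)
P=C[m]; rc=cv2.minAreaRect(P[:,:2].astype(np.float32)); print(m.sum(),rc, np.percentile(P[:,2],[5,50,95]))
plan([rc[0][0],rc[0][1],110.5],n=8,yaw=-27.3)
```

```text
3513 ((481.8681335449219, 271.7062683105469), (90.93937683105469, 17.91997528076172), 63.10869598388672) [134.22 137.2  138.46]
pos [480.7 272.5 230.5] yaw -27.5 rows 8 offset [ 0.    0.01 -0.  ]
turn total (tool y) short -0.22766917683387078
```

View pics/w20.png

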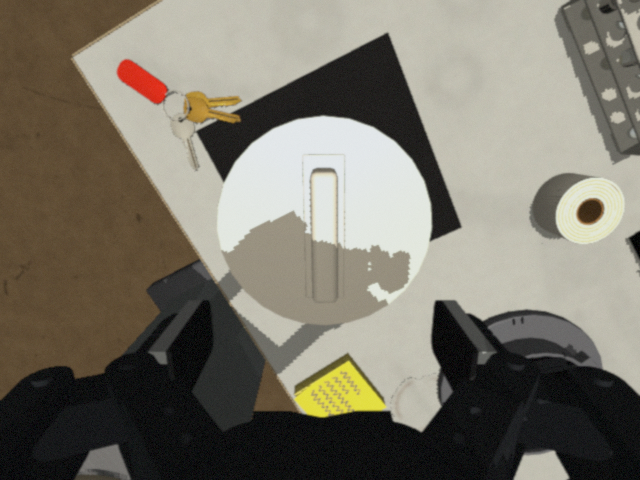

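Run:
```python
from h import *
np.set_printoptions(precision=5,suppress=True)
T=toolT(); print((T[:3,:3].T@(np.array([481.6,272.3,111])-T[:3,3])).round(2))
```

```text
[  0.94 119.45   0.24]
```

Call:
{"name": "drive_tool", "arguments": {
  "gripper": [0,0,0,0,0,0,0,0.7,0.8,0.9,1,1,1,1,1],
  "offset": [
    [0.0009,0.0199,0.0002],
    [0,0.0199,0],
    [0,0.0199,0],
    [0,0.0199,0],
    [0,0.0199,0],
    [0,0.0199,0],
    [0,0,0],
    [0,0,0],
    [0,0,0],
    [0,0,0],
    [0,0,0],
    [0,0,0],
    [0,0,0],
    [0,0,0],
    [0,0,0]
  ],
  "turn": [-0.4,0,0,0,0,0,0,0,0,0,0,0,0,0,0],
  "force": 100
}}

```text
time_s: 44.85
eef_pos: [482.1, 272.5, 112.2]
ee_rot: [0.688, -0.687, 0.164, -0.165]
force: [0.5, -0.8, 5.6]
grip_width: 0.193
```

Call:
{"name": "drive_tool", "arguments": {
  "gripper": [1,1,1,1,1,1,1,1,1,1],
  "offset": [
    [0,-0.003,0],
    [0,-0.008,0],
    [0,-0.015,0],
    [0,-0.015,0],
    [0,-0.015,0],
    [0,-0.015,0],
    [0,-0.015,0],
    [0,-0.01,0],
    [0,0,0],
    [0,0,0]
  ],
  "turn": [0,0,0,0,0,0,0,0,0,0]
}}

```text
time_s: 45.68
eef_pos: [481.5, 272.5, 207.1]
ee_rot: [-0.688, 0.688, -0.165, 0.164]
force: [-0.8, 0.3, -4.1]
grip_width: 0.19
```

Run:
```python
from h import *
s=ctrl.sense(); print(s['force'],s['wrist_torque'],s['grip_width'])
plan([585.2,-17.1,210],n=9,yaw=-23)
cap('wrist','w21')
im,d,W,K=cap('side');cv2.imwrite('pics/s21.png',cv2.resize(im[180:380,230:430,::-1],None,fx=3,fy=3))
```

```text
[-0.77155573  0.3169787  -4.06423788] [0.00982035 0.02568479 0.02527039] 0.18976139042017157
pos [481.5 272.5 207.1] yaw -26.9 rows 9 offset [ 0.02484 -0.00032 -0.02348]
turn total (tool y) short -3.9096501468506517
```

View pics/s21.png

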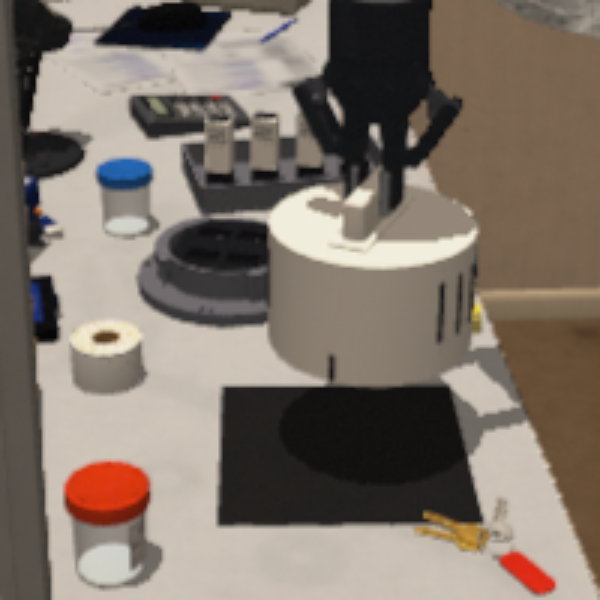

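View pics/w21.png

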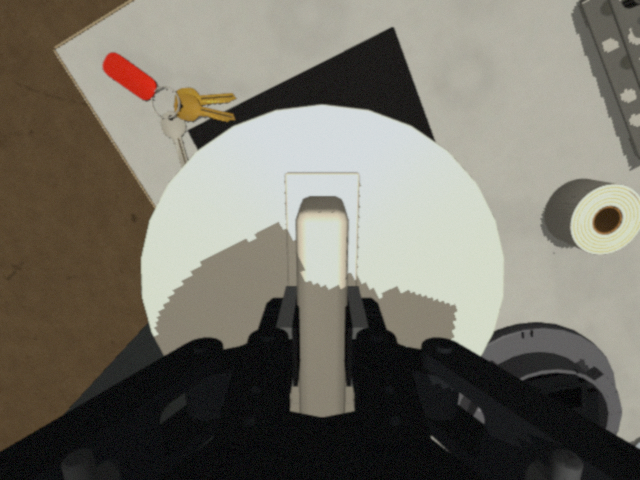

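Call:
{"name": "drive_tool", "arguments": {
  "gripper": [1,1,1,1,1,1,1,1,1,1,1,1,1,1],
  "offset": [
    [0.0124,0,-0.0117],
    [0.0248,0,-0.0235],
    [0.0248,0,-0.0235],
    [0.0248,0,-0.0235],
    [0.0248,0,-0.0235],
    [0.0248,0,-0.0235],
    [0.0248,0,-0.0235],
    [0.0248,0,-0.0235],
    [0.0248,0,-0.0235],
    [0.0124,0,-0.0117],
    [0,0,0],
    [0,0,0],
    [0,0,0],
    [0,0,0]
  ],
  "turn": [0,0,0,0,0,0,0,0,0,0,-2,-1.9,0,0]
}}

```text
time_s: 46.95
eef_pos: [584.7, -16.9, 206.4]
ee_rot: [0.693, -0.693, 0.142, -0.141]
force: [-0.5, 0.0, -2.9]
grip_width: 0.19
```

Run:
```python
from h import *
np.set_printoptions(precision=5,suppress=True)
s=ctrl.sense(); print(s['force'],s['wrist_torque'],s['grip_width'])
T=toolT(); print(yawx(),T[:3,3],(T[:3,:3].T@(np.array([585.2,-17.1,123])-T[:3,3])).round(2))
cap('wrist','w22')
```

```text
[-0.46783  0.03072 -2.94251] [-0.04377 -0.01995  0.00579] 0.18984554174494797
-23.06485178679178 [584.66822 -16.93892 206.44718] [ 0.68 83.45  0.08]
```

View pics/w22.png

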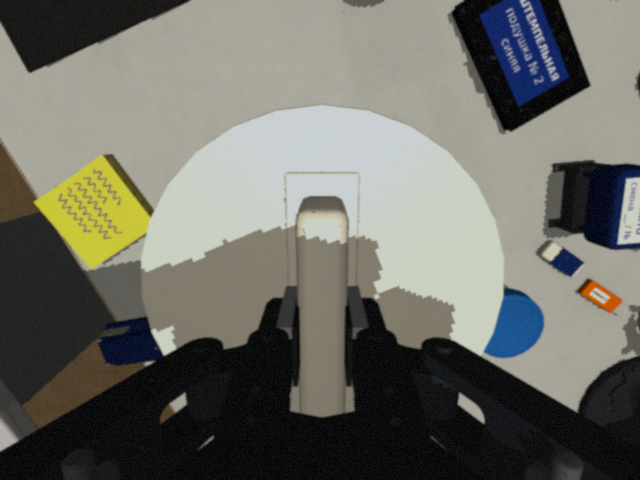

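Call:
{"name": "drive_tool", "arguments": {
  "gripper": [1,1,1,1,1,1,1],
  "offset": [
    [0.0004,0.012,0],
    [0,0.012,0],
    [0,0.012,0],
    [0,0.008,0],
    [0,0.004,0],
    [0,0,0],
    [0,0,0]
  ],
  "turn": [0,0,0,0,0,0,0]
}}

```text
time_s: 47.58
eef_pos: [585.5, -17.2, 159.7]
ee_rot: [-0.693, 0.693, -0.141, 0.141]
force: [0.0, 0.7, -2.6]
grip_width: 0.191
```

Call:
{"name": "drive_tool", "arguments": {
  "gripper": [1,1,1,1,1,1,1,1],
  "offset": [
    [0,0.002,0],
    [0,0.002,0],
    [0,0.002,0],
    [0,0.002,0],
    [0,0.002,0],
    [0,0.002,0],
    [0,0,0],
    [0,0,0]
  ],
  "turn": [0,0,0,0,0,0,0,0]
}}

```text
time_s: 48.25
eef_pos: [585.3, -17.2, 147.2]
ee_rot: [-0.693, 0.693, -0.141, 0.141]
force: [0.0, -0.2, -2.3]
grip_width: 0.19
```

No contact force while the rim passes the collar; continue.

Call:
{"name": "drive_tool", "arguments": {
  "gripper": [1,1,1,1,1,1,1,1],
  "offset": [
    [0,0.003,0],
    [0,0.003,0],
    [0,0.003,0],
    [0,0.003,0],
    [0,0.002,0],
    [0,0.002,0],
    [0,0,0],
    [0,0,0]
  ],
  "turn": [0,0,0,0,0,0,0,0]
}}

```text
time_s: 48.92
eef_pos: [585.3, -17.2, 131.3]
ee_rot: [0.693, -0.693, 0.141, -0.141]
force: [0.5, 0.1, -3.4]
grip_width: 0.188
```

Call:
{"name": "drive_tool", "arguments": {
  "gripper": [1,1,1,1,1,1],
  "offset": [
    [0,0.002,0],
    [0,0.002,0],
    [0,0.0015,0],
    [0,0.001,0],
    [0,0,0],
    [0,0,0]
  ],
  "turn": [0,0,0,0,0,0]
}}

```text
time_s: 49.42
eef_pos: [585.3, -17.2, 124.8]
ee_rot: [0.693, -0.693, 0.141, -0.141]
force: [0.6, 0.5, -2.8]
grip_width: 0.189
```

Call:
{"name": "drive_tool", "arguments": {
  "gripper": [1,1,1,1],
  "offset": [
    [0,0.001,0],
    [0,0.0005,0],
    [0,0,0],
    [0,0,0]
  ],
  "turn": [0,0,0,0]
}}

```text
time_s: 49.75
eef_pos: [585.7, -17.4, 124.2]
ee_rot: [-0.693, 0.693, -0.141, 0.142]
force: [-1.8, -1.4, 6.9]
grip_width: 0.189
```

Call:
{"name": "drive_tool", "arguments": {
  "gripper": [1,1,1,1,1,1,1,1,1,1,1,1,1,1,1,1,1,1,1],
  "offset": [
    [0,0,0],
    [0,0,0],
    [0,0,0],
    [0,0,0],
    [0,0,0],
    [0,0,0],
    [0,0,0],
    [0,0,0],
    [0,0,0],
    [0,0,0],
    [0,0,0],
    [0,0,0],
    [0,0,0],
    [0,0,0],
    [0,0,0],
    [0,0,0],
    [0,0,0],
    [0,0,0],
    [0,0,0]
  ],
  "turn": [2,4,5,5,5,5,5,5,5,5,5,5,5,5,5,5,4,2,0]
}}

```text
time_s: 51.33
eef_pos: [585.9, -17.2, 124.2]
ee_rot: [-0.431, 0.43, -0.561, 0.562]
force: [-0.6, -0.2, 5.6]
grip_width: 0.193
```

Run:
```python
from h import *
s=ctrl.sense(); print(s['force'],s['wrist_torque'],s['grip_width'],yawx(),s['eef_pos'])
```

```text
[-0.57754358 -0.22507908  5.56147202] [ 0.13545173  0.10320656 -0.13015915] 0.19276605798406893 -105.0776483754779 [585.90137484 -17.20827668 124.16314584]
```

Turn on gently to the stop.

Call:
{"name": "drive_tool", "arguments": {
  "gripper": [1,1,1,1,1,1,1],
  "offset": [
    [0,0,0],
    [0,0,0],
    [0,0,0],
    [0,0,0],
    [0,0,0],
    [0,0,0],
    [0,0,0]
  ],
  "turn": [1,1,1,0.5,0.5,0,0]
}}

```text
time_s: 51.92
eef_pos: [585.9, -17.2, 124.2]
ee_rot: [-0.411, 0.41, -0.575, 0.576]
force: [-0.1, 1.0, 6.2]
grip_width: 0.189
```

Run:
```python
from h import *
s=ctrl.sense(); print(s['force'],s['wrist_torque'],s['grip_width'],yawx(),s['eef_pos'])
```

```text
[-0.13717566  1.0037039   6.16453782] [0.07221953 0.10490901 0.23648504] 0.1889430547175136 -108.9403607724454 [585.90041174 -17.22175725 124.17038694]
```

Call:
{"name": "drive_tool", "arguments": {
  "gripper": [1,1,1,1,1],
  "offset": [
    [0,0,0],
    [0,0,0],
    [0,0,0],
    [0,0,0],
    [0,0,0]
  ],
  "turn": [0.5,0.5,0.5,0,0]
}}

```text
time_s: 52.33
eef_pos: [585.9, -17.2, 124.2]
ee_rot: [-0.404, 0.404, -0.58, 0.581]
force: [0.6, 0.1, 4.8]
grip_width: 0.195
```

Run:
```python
from h import *
s=ctrl.sense(); print(s['force'],s['wrist_torque'],s['grip_width'],yawx(),s['eef_pos'])
```

```text
[0.5515861  0.13384984 4.75099988] [0.12872697 0.03224899 1.27448582] 0.19491462331125636 -110.31031025766262 [585.94836705 -17.1840148  124.16517217]
```

Call:
{"name": "drive_tool", "arguments": {
  "gripper": [1,0.8,0.6,0.4,0.2,0,0,0,0,0,0,0,0],
  "offset": [
    [0,0,0],
    [0,0,0],
    [0,0,0],
    [0,0,0],
    [0,0,0],
    [0,0,0],
    [0,-0.01,0],
    [0,-0.02,0],
    [0,-0.03,0],
    [0,-0.03,0],
    [0,-0.03,0],
    [0,0,0],
    [0,0,0]
  ],
  "turn": [-0.5,0,0,0,0,0,0,0,0,0,0,0,0],
  "force": 40
}}

```text
time_s: 53.42
eef_pos: [585.8, -17.3, 245.3]
ee_rot: [-0.406, 0.405, -0.578, 0.58]
force: [-0.4, 0.1, -0.8]
grip_width: 1.0
```

Run:
```python
from h import *
s=ctrl.sense(); print(s['force'],s['grip_width'],yawx(),s['eef_pos'])
im,d,W,K=cap('wrist','w30'); C=cloud(d,W,K); x,y,z=C[...,0],C[...,1],C[...,2]
m=(d>0)&(np.hypot(x-585,y+17)<70)&(z>140)&(z<165); P=C[m]; print(cv2.minAreaRect(P[:,:2].astype(np.float32)),np.median(P[:,2]))
plan([440,100,280],n=6)
```

```text
[-0.41865699  0.08524478 -0.84301883] 0.9999314141512315 -110.01790788859712 [585.78133756 -17.29313849 245.3065695 ]
((585.95849609375, -18.570423126220703), (18.021339416503906, 91.57192993164062), 70.99254608154297) 149.218193004199
pos [585.2 -17.2 243.5] yaw -110.0 rows 6 offset [-0.01007 -0.00609 -0.02942]
```

View pics/w30.png

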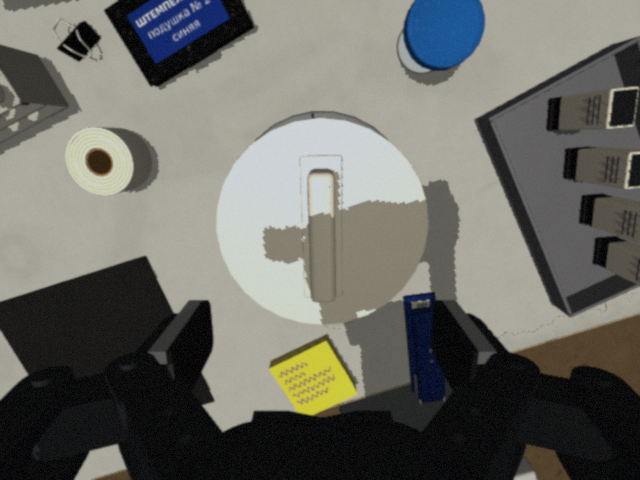

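Call:
{"name": "drive_tool", "arguments": {
  "gripper": [0,0,0,0,0,0,0,0],
  "offset": [
    [-0.01,-0.006,-0.0294],
    [-0.01,-0.006,-0.0294],
    [-0.01,-0.006,-0.0294],
    [-0.01,-0.006,-0.0294],
    [-0.01,-0.006,-0.0294],
    [-0.01,-0.006,-0.0294],
    [0,0,0],
    [0,0,0]
  ],
  "turn": [0,0,0,0,0,0,0,0]
}}

```text
time_s: 54.13
eef_pos: [439.3, 100.2, 279.0]
ee_rot: [0.406, -0.406, 0.579, -0.579]
force: [0.4, 0.4, 0.1]
grip_width: 1.0
```

Run:
```python
from h import *
np.set_printoptions(precision=1,suppress=True)
for n in ['top','side']:
    im,d,W,K=cap(n,n+'31')
    for q in ['cover','tray','cartridge_1','stapler','sticky_notes','calculator','label_roll_2','jar_1']:
        for r in ctrl.pinpoint(n,q)[:4]:
            if r['score']>.45: print(n,q,round(r['score'],2),world(W,r['centre']))
```

```text
top cover 0.73 [584.6 -17.   15.9]
top tray 0.65 [ 511.3 -275.1    4.2]
top cartridge_1 0.68 [ 591.3 -267.8    8.2]
top cartridge_1 0.56 [ 432.9 -283.8    0.3]
top cartridge_1 0.56 [ 534.2 -268.4    3.2]
top cartridge_1 0.52 [ 483.5 -280.     3.7]
top stapler 0.7 [393.9 -66.9   0.7]
top sticky_notes 0.65 [396.2  64.1   0. ]
top calculator 0.6 [ 622.6 -492.3   -3.9]
top calculator 0.54 [393.   65.1  -0.8]
top label_roll_2 0.73 [697.6 163.    1.6]
top label_roll_2 0.58 [ 482.2 -279.8    4.5]
top jar_1 0.95 [ 695.6 -158.     0.7]
top jar_1 0.87 [683.4 431.4   1.7]
side cover 0.92 [589.9 -14.6  18.7]
side tray 0.81 [ 509.7 -276.7    3.7]
side tray 0.49 [ 630.5 -495.8   -1.3]
side cartridge_1 0.75 [ 435.8 -290.8    9.3]
side cartridge_1 0.52 [ 488.1 -283.5    5.8]
side stapler 0.78 [392.9 -73.4   3. ]
side sticky_notes 0.64 [395.6  60.    1.2]
side calculator 0.64 [ 629.4 -495.3   -1. ]
side label_roll_2 0.96 [700.  157.    3.2]
side jar_1 0.89 [688.2 431.2   2.1]
side jar_1 0.73 [ 699.2 -157.3    2.6]
```

View pics/side31.png

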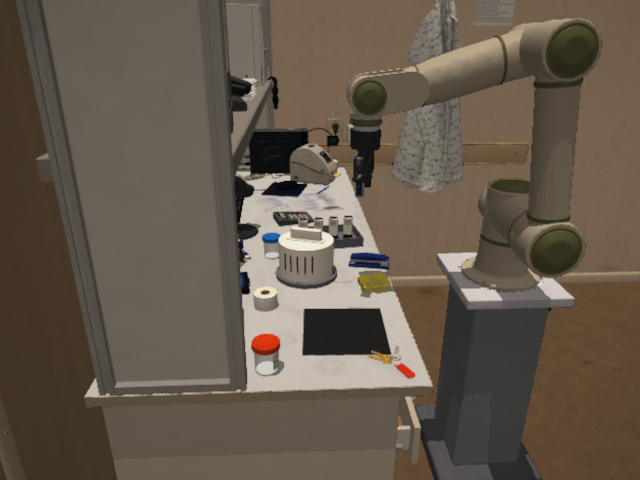

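View pics/top31.png

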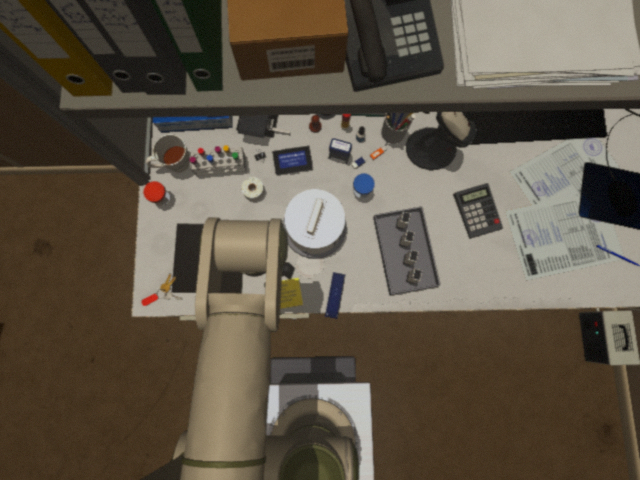

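Cover seated and locked, four cartridges upright in the tray at pixels (403,217)–(413,277), everything else unmoved. Handing in.

```bash
python3 -c "
from rig import ctrl
print(ctrl.finish_job())"
```

```text
the job is handed in; nothing more can be done
None
```

The job is done and handed in at about 55 s. I unlocked the cover and stood it on the mat, then moved all four cartridges into the grey tray. The cover went back on the empty unit and I turned it clockwise to its stop.

My last checks showed:
- **Cover:** the top of its bar is at 149 mm. The bar sits about 4° past the locked line, and the torque rose to 1.3 N m at the stop.
- **Cartridges:** all four stand upright in the tray. The final top view found all four; the final side view found only two, because the cover hid part of the tray.
- **Tray and other things:** the tray and the other items read within a few millimetres of where they started. Those readings are only good to about 4 mm.

While it stood on the mat, the cover was knocked about 25 mm aside. I found its new position before gripping it again, and it was still upright and on the mat. No check failed.

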